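# Hang a bottle bracket on a slotted upright until its catch snaps, and load it

### The job

Hang the loose steel bottle bracket on the slotted upright: press its four hook tabs straight into the top two rows of slots until its back plate lies against the upright, then push it down until it is fully seated and the upright's spring catch snaps out through the hole in the plate. The upright's height is not exactly known, so find the slots by feel and go gently: never push with more than about 20 N. Then stand the flux bottle upright in the bracket's cup and let go, keeping it upright on the way and leaving the tools that lie around undisturbed.

Things in the scene. Friction and masses are not known exactly. Their poses are not given: they have to be found in the camera images.
- stand: Fixed stand: dark base plate 150 x 130 x 10 mm, grey sleeve, dark clamp collar up to z = 71 mm, knob on the +y side. Origin: on the bench under the sleeve's centre; -x is its front, z up. A hollow aluminium upright, 60 mm wide (y), 30 deep, front face at x = -15 mm, telescopes out of it, clamped at a height NOT part of this pose: up to 12 mm above or below nominal. Nominal top z = 190 mm.
- seat (a point): Point of the stand (it does not follow the upright's height) where the seated bracket's origin goes at nominal height: on the front face, y = 0, 108 mm above the bench. Front wall 4 mm thick, 23 mm free behind it. Slots 6.4 mm wide (y), 21 high, in two columns at y = -18 and +18 mm and three rows; lower slot edges 22 mm below, 12 and 46 mm above this point, plus the height error.
- catch (a joint): Spring catch in the upright: steel plunger of 8 mm diameter, 6 mm out of the front face at y = 0, 48 mm above the seat. 0 = fully out, grows (m) as it is pressed in, 0.006 = flush. Its spring gives 4 N at the start, 8 N flush. With the bracket flush on the face it is near 0 again only once it has snapped through the hole in the bracket's plate.
- bracket: Loose steel bracket, 0.2 to 0.3 kg, standing on the bench the way it will hang. Origin: rear face of its back plate, centre of the lower edge; -x along the arm, z up. Back plate 56 mm wide (y), 66 high, x -4 to 0. Arm: tube 16 mm wide (y), z 0 to 38, x -4 to -76, with a round cup at its end. Four hook tabs on the rear face. Hung, its x axis lies along the stand's x axis.
- tabs (a point): Centre of the square 11 mm catch hole in the plate: x = y = 0, z = 48 mm. Tabs at y = -18 and +18 mm, 4 mm thick, reach 9 mm behind the plate: shanks z = 12 to 20 and 46 to 54 mm, behind a 5 mm gap noses hanging 10 mm lower. They enter the slots with the bracket 10 to 13 mm above its seat; then it goes down until the shanks rest on the slot edges; the catch snaps in the last 1.5 mm.
- grip (a point): Point on the bracket's arm for pinching it across its 16 mm width from above: bracket x = -54 mm, y = 0, z = 28 mm above its underside.
- cup (a point): Centre of the floor of the bracket's round cup: bracket x = -98 mm, y = 0, z = 4.5 mm. Cup 52 mm outside, 46 mm inside diameter, rim 14 mm above the underside.
- flux_bottle: Small brown dropper bottle, 32 mm in diameter up to 60 mm, 102 mm high, about 70 g, standing on the bench. Origin: centre of its underside, z up.
- pliers_red: Bystander: red-handled pliers, 173 mm long, lying on the bench.
- tape_roll: Bystander: black tape roll, 58 mm, lying on the bench.
- marker_red: Bystander: marker with red cap, 118 mm, lying on the bench.
- hex_key: Bystander: black hex key, 84 mm, lying on the bench.
Not all that is in view belongs to the job. Several things have the shape of the bracket; the one meant has the colours described above.

How it is judged:
By the outcome, as a careful person would: the job done as asked, in the order asked, and still so for the second after the job is handed in, with the robot touching nothing.
It also fails if it takes over 64 s, if anything falls off the work surface, if the arm or the gripper's body presses on something with over 40 N, if the wrist force passes 120 N, or if a joint passes its speed limit or range.

### The arm

A 6-joint arm with a two-finger parallel gripper is mounted at the origin on a cart in front of the work surface, level with it; the furniture and walls round the work are solid. World frame = base frame: x ahead of the robot, y to its left, z up, the work surface at z = 0. Lengths are in m, angles in rad, forces in N, time in s.
With the tool pointing down it reaches from about 0.425 to 0.95 m from the base axis. Payload 3.5 kg.
Tool frame: the origin (TCP) lies midway between the tips of the shut fingers; the grasp point (between the pads) lies 19 mm behind it (ctrl.hold_point_z is the distance from the TCP to the grasp point, in m); z points along the fingers, y is the line along which they close (so a half turn about z gives the same grasp; the last joint's range is limited). The gripper opens to 85 mm and grips with 20 to 120 N. Pads are 22 mm wide; open, the fingers measure 114 mm over their backs; the gripper's body (76 mm by 85 mm) begins 54 mm behind the grasp point. The pads swing forward as they close: fully open they stand 13 mm farther back than shut.
Start: joints at [-1.336, 0.286, 1.577, -0, 1.279, -0.15], TCP at [0.253, -0.626, 0.231] pointing down, gripper open.
Joint ranges: [-2.77, 2.77], [-0.9, 2.22], [0.21, 2.48], [-1.53, 4.67], [0.24, 2.81], [-2.84, 2.84]. Speed limits (rad/s): [2.79, 2.79, 3.14, 3.14, 3.14, 3.14].

### API

Orientations are given as a unit quaternion [x, y, z, w].
In Python, from plant import readout, cams, sign_off, ctrl gives the robot as it stands. The module is installed in compiled form; this text tells all that it offers.
- The arm moves only by the tool step_arm, never from a script. Its argument "increments" is a list of rows, each a list of 2 entries, a list of its own where there are three numbers: the shift along the world's x, y, z in mm, then the turn, a rotation vector about the world's x, y, z in rad. In form: [[[x, y, z], [rx, ry, rz]], ...]. A call has 1 to 8 rows; each row shifts and turns the commanded pose from where the row before left it; what a row does not reach is not made up. A row lasts 1/12 s, in which the tool goes at most 41.7 mm and 7.16 degrees, less where a joint would pass 70% of its speed; a pose out of reach is approached as far as the arm can. A call is refused whole if a number of a shift passes 41.7 or a number of a turn 0.125, either way. A call with a gripper value outside its range is refused whole. "fingers" is the opening, from -1 (shut) to 1 (fully open), set as the call begins (left out, the last holds). The fingers move at their own pace and stop on an object; "grip_force" is the grip in N (left out, the last holds). Time passes only in rows, so rows that do not move let the fingers close. It gives the time, the measured TCP pose, the force, the opening and the grip force at its end, in the units of the state.
- readout.get_state(): the state, without advancing time (a new reading comes with each control period).
- cams.read_camera(name): name is "side" or "top" or "wrist"; returns the picture (384x512x3 uint8, red, green, blue); there is no depth.
- cams.get_calibration(name): a dict with "fx", "fy", "cx", "cy" (pixels), "distortion" ([k1, k2, p1, p2, k3] as OpenCV has them; the pictures are not rectified), "eye" and "rotation" of the camera in the world; the wrist camera has in their place "T_tool_cam" (4x4, takes a point from camera to tool coordinates, whose origin is the TCP and whose axes are the flange's). Camera axes: x right, y up, looking along -z (the intrinsics and any distortion apply to the point x, -y, -z); pixel columns grow to the right and rows downward; lengths in m; the calibration is good to about 2 mm. A picture is of the moment at which its call begins: read the wrist's pose just before it. get_calibration takes no time and is no camera call.
- sign_off(): hands the job in; it is judged then, once.
The state is a dict: "time": time; "qpos": joint angles; "dq": joint speeds; "joint_efforts": joint torques, N m; "eef_pos": TCP position; "tcp_rot": TCP orientation; "contact_force": force on the tool from outside, world axes, zero at the start; "wrist_torque": the same for the moment, N m; "opening": opening from 0.0 (shut) to 1.0 (fully open); "finger_force": force on a finger pad.
Only numpy, scipy, OpenCV 4.12 (cv2) and the standard library are available. Lean on these libraries where they do the work, as an engineer would, in place of code of your own. Each camera call takes 0.05 s, during which the arm holds its last target. There are 200 camera calls.

## Working session

There is one attempt and no reset: what is moved stays moved. The work goes in short steps, Python scripts to look and compute and a tool call to move; the robot and the scene stay as the last step left them, time stands still between calls to the robot, and variables do not carry over. Pictures are saved under pics/ and viewed, at most 10 in all, crops included, and the job is handed in when it is done.

Besides the shell and the picture viewer there is one more tool, called after "Call:" as name([rows], argument=value, ...), one row to a line, values as JSON. step_arm: Moves the arm, as the interface text tells. Its arguments: {"type":"object","properties":{"increments":{"type":"array","items":{"type":"array"}},"fingers":{"type":"number"},"grip_force":{"type":"number"}},"required":["increments"]}

```bash
mkdir -p pics
cat > h.py <<'E'
import numpy as np, cv2
from plant import readout, cams, sign_off, ctrl
from scipy.spatial.transform import Rotation as R
def cam(name, st=None):
    c=cams.get_calibration(name)
    K=np.array([[c['fx'],0,c['cx']],[0,c['fy'],c['cy']],[0,0,1]]); D=np.array(c['distortion'],float)
    if 'eye' in c: 
        return K,D,np.array(c['eye']),np.array(c['rotation']).reshape(3,3)
    st=st or readout.get_state(); T=np.array(c['T_tool_cam']); Rt=R.from_quat(st['tcp_rot']).as_matrix()
    return K,D,np.array(st['eef_pos'])+Rt@T[:3,3],Rt@T[:3,:3]
def ray(cm,uv):
    K,D,e,Rm=cm
    p=cv2.undistortPoints(np.array(uv,float).reshape(-1,1,2),K,D).reshape(-1,2)
    d=np.c_[p[:,0],-p[:,1],-np.ones(len(p))]@Rm.T
    return e,d
def onz(cm,uv,z):
    e,d=ray(cm,uv); return e+d*((z-e[2])/d[:,2])[:,None]
def proj(cm,P):
    K,D,e,Rm=cm
    q=(np.atleast_2d(P)-e)@Rm; q=q*[1,-1,-1]
    return cv2.projectPoints(q,np.zeros(3),np.zeros(3),K,D)[0].reshape(-1,2)
def snap(name,fn):
    im=cams.read_camera(name); cv2.imwrite('pics/'+fn,im[:,:,::-1]); return im
E
python3 - <<'E'
from h import *
for n in ['top','side','wrist']:
    snap(n,n+'0.png')
    c=cam(n); print(n,c[0][0,0],c[1],c[2].round(3),c[3].round(3).tolist())
a=cv2.imread('pics/top0.png');b=cv2.imread('pics/side0.png')
print(readout.get_state(), ctrl.hold_point_z)
E
```

```text
Traceback (most recent call last):
  File "h.py", line 8, in cam
    return K,D,np.array(c['eye']),np.array(c['rotation']).reshape(3,3)
                                  ~~~~~~~~~~~~~~~~~~~~~~~~~~~~~~~^^^^^
ValueError: cannot reshape array of size 4 into shape (3,3)
```

View pics/top0.png

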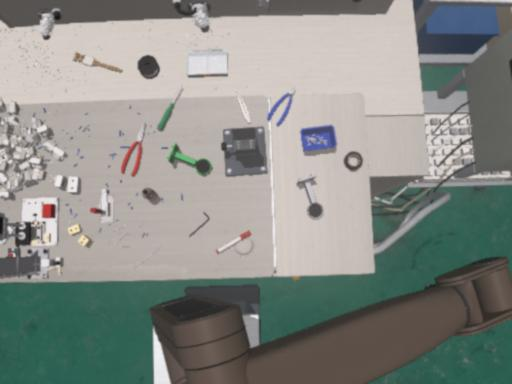

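The top view shows the stand near (245,150) and a grey bracket at (307,182) with its cup at (315,210). There is a green decoy bracket at (190,160) and a brown bottle at (150,195). The pliers, hex key and marker lie around them.

```bash
sed -i "s/np.array(c\['rotation'\]).reshape(3,3)/R.from_quat(c['rotation']).as_matrix()/" h.py
python3 - <<'E'
from h import *
for n in ['top','side','wrist']:
    snap(n,n+'0.png')
    c=cam(n); print(n,c[0][0,0],c[1],c[2].round(3),c[3].round(3).tolist())
t=cam('top')
print(onz(t,[(245,150),(307,182),(315,210),(190,160),(150,195),(256,256)],0.0).round(3))
im=cv2.imread('pics/top0.png')[90:270,120:380]; cv2.imwrite('pics/topc.png',cv2.resize(im,None,fx=3,fy=3,interpolation=cv2.INTER_CUBIC))
print(readout.get_state(), ctrl.hold_point_z)
E
```

```text
top 434.16880069664086 [-0.08890416  0.          0.          0.          0.        ] [ 0.352 -0.139  1.335] [[-0.029, 0.991, -0.127], [-1.0, -0.028, 0.007], [0.003, 0.128, 0.992]]
side 421.27311916261385 [-0.03229467  0.          0.          0.          0.        ] [-0.059  0.794  0.721] [[-0.835, 0.29, -0.467], [-0.55, -0.402, 0.732], [0.025, 0.869, 0.495]]
wrist 327.09095004143404 [0.01392863 0.         0.         0.         0.        ] [ 0.319 -0.6    0.373] [[0.377, 0.89, 0.258], [-0.926, 0.362, 0.103], [-0.002, -0.277, 0.961]]
[[ 0.655 -0.135  0.   ]
 [ 0.548 -0.325  0.   ]
 [ 0.46  -0.346  0.   ]
 [ 0.628  0.039  0.   ]
 [ 0.521  0.165  0.   ]
 [ 0.325 -0.159  0.   ]]
{'time': 0.2, 'qpos': array([-1.33600588e+00,  2.86901432e-01,  1.57757041e+00, -1.26303261e-05,
        1.27860439e+00, -1.50002572e-01]), 'dq': array([-0.00092218, -0.00277214, -0.00576997,  0.00063781,  0.00092197,
        0.00112456]), 'joint_efforts': array([ 2.12427112e-04, -4.05992818e+01, -2.92682344e+01, -1.88614240e-04,
        4.11554458e-03,  1.81649426e-05]), 'eef_pos': array([ 0.253303  , -0.62524363,  0.23045184]), 'tcp_rot': array([ 9.81548194e-01,  1.91213472e-01, -3.74787277e-05, -7.40868129e-04]), 'contact_force': array([-0.31060847, -0.33260766, -0.3176099 ]), 'wrist_torque': array([0.02645832, 0.02072236, 0.00564545]), 'finger_force': 0.0, 'opening': 0.9971516604297666} 0.0187
```

View pics/side0.png

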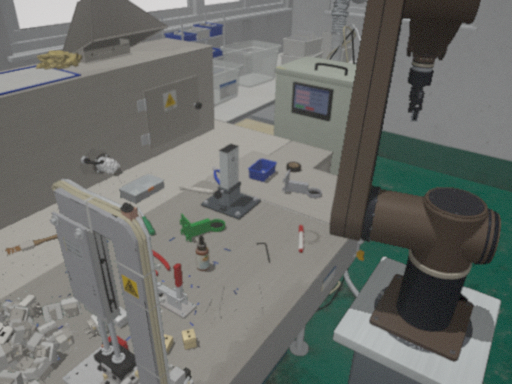

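View pics/topc.png

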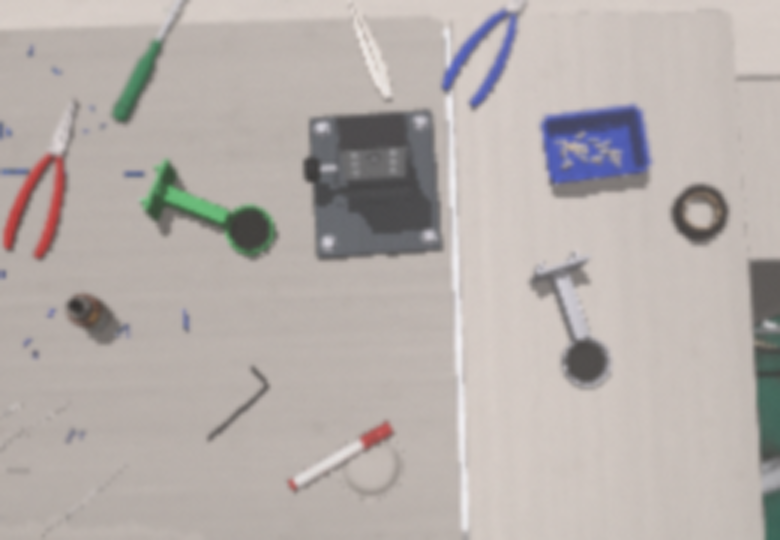

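Run:
```python
from h import *
t=cam('top')
f=lambda p:[(x/3+120-1/3,y/3+90-1/3) for x,y in p]
print('cup',onz(t,f([(586,360)]),.014).round(4))
print('plate',onz(t,f([(536,274),(584,260)]),.066).round(4),onz(t,f([(560,280)]),.038).round(4))
c=onz(t,f([(310,113),(432,108),(440,247),(320,257)]),.010);print('base',c.round(4),c.mean(0).round(4))
u=onz(t,f([(340,150),(405,150),(405,178),(340,178)]),.19);print('upr',u.round(4),u.mean(0))
print('bottle',onz(t,f([(77,308)]),.102).round(4),onz(t,f([(103,325)]),0).round(4))
print(readout.get_state()['eef_pos'])
```

```text
cup [[ 0.4599 -0.3437  0.014 ]]
plate [[ 0.5422 -0.2902  0.066 ]
 [ 0.5549 -0.3384  0.066 ]] [[ 0.5396 -0.3175  0.038 ]]
base [[ 0.7278 -0.0674  0.01  ]
 [ 0.7296 -0.1954  0.01  ]
 [ 0.5815 -0.1988  0.01  ]
 [ 0.5745 -0.0748  0.01  ]] [ 0.6534 -0.1341  0.01  ]
upr [[ 0.6416 -0.1035  0.19  ]
 [ 0.6399 -0.1621  0.19  ]
 [ 0.6141 -0.1613  0.19  ]
 [ 0.6157 -0.1029  0.19  ]] [ 0.62783765 -0.13245246  0.19      ]
bottle [[0.5163 0.155  0.102 ]] [[0.5114 0.1521 0.    ]]
[ 0.253303   -0.62524363  0.23045184]
```

View pics/wrist0.png

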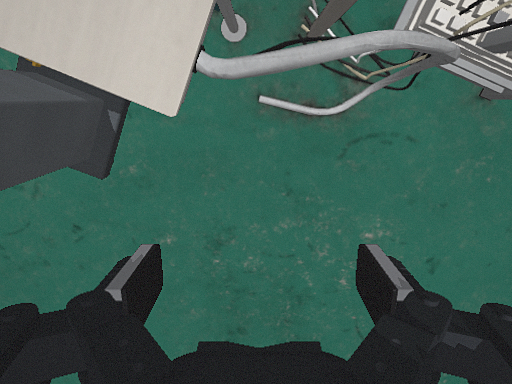

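The wrist picture shows the open fingers at the lower left and right, with image up along tool +x. The bench corner is at the upper left. Moving over the bracket now.

Call:
step_arm([
  [[10, 12, 2], [0, 0, -0.01]],
  [[20, 25, 2], [0, 0, -0.01]],
  [[20, 25, 2], [0, 0, -0.01]],
  [[20, 25, 2], [0, 0, -0.01]],
  [[20, 25, 2], [0, 0, -0.01]],
  [[20, 25, 2], [0, 0, -0.01]],
  [[20, 25, 2], [0, 0, -0.01]],
  [[20, 25, 2], [0, 0, -0.01]],
])

```text
time: 0.87
eef_pos: [0.4041, -0.4372, 0.2472]
tcp_rot: [0.988, 0.151, -0.0, -0.0]
contact_force: [0.3, -0.4, 0.4]
opening: 0.997
finger_force: 0.0
```

Call:
step_arm([
  [[20, 25, 0], [0, 0, 0]],
  [[20, 25, 0], [0, 0, 0]],
  [[20, 25, 0], [0, 0, 0]],
  [[15, 20, 0], [0, 0, 0]],
  [[10, 12, 0], [0, 0, 0]],
  [[0, 0, 0], [0, 0, 0]],
  [[0, 0, 0], [0, 0, 0]],
])

```text
time: 1.45
eef_pos: [0.4886, -0.331, 0.2472]
tcp_rot: [0.988, 0.153, -0.0, 0.0]
contact_force: [-0.6, 0.1, -0.5]
opening: 1.002
finger_force: 0.0
```

Run:
```python
from h import *
st=readout.get_state(); print(st['eef_pos'],st['tcp_rot'])
np.save('w1.npy',np.r_[st['eef_pos'],st['tcp_rot']])
im=snap('wrist','w1.png')
cv2.imwrite('pics/w1b.png',cv2.resize(im[:,:,::-1],(800,600)))
```

```text
[ 0.48862149 -0.33102003  0.24715041] [ 9.88265826e-01  1.52743518e-01 -2.72972833e-04  2.09772776e-05]
```

View pics/w1b.png

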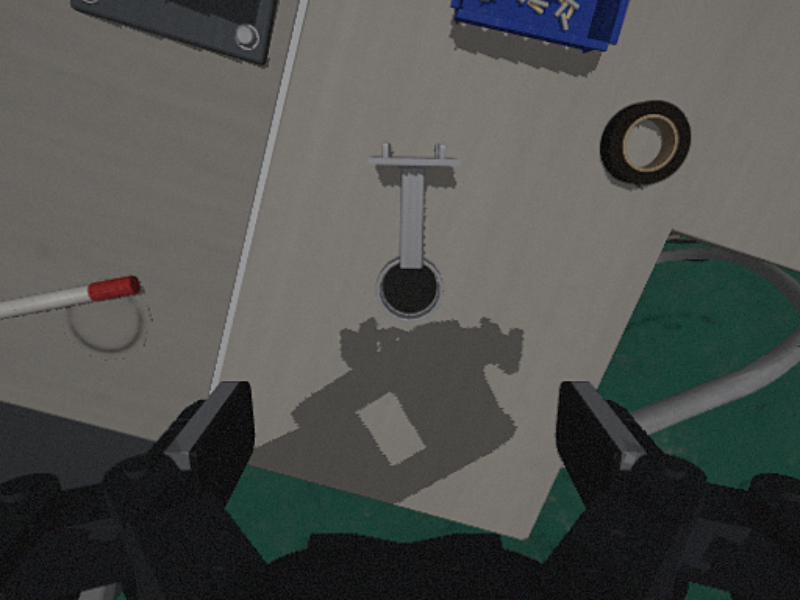

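The picture (800x600) shows the grey bracket with its plate edge from (369,160) to (459,162), its arm from (413,174) to (412,267), and its cup rim centred at (409,287).

Run:
```python
from h import *
v=np.load('w1.npy'); st={'eef_pos':v[:3],'tcp_rot':v[3:]}
c=cam('wrist',st); s=512/800
g=lambda p:np.array(p)*s
cup=onz(c,g([(409.5,287)]),.014)[0]
pl=onz(c,g([(369,159.5),(459,162)]),.066)
arm=onz(c,g([(413,174),(412,267)]),.038)
ed=onz(c,g([(402.5,178),(423.5,178),(400.5,262),(425,262)]),.038)
print('cup',cup,'plate',pl,'w',np.linalg.norm(pl[0]-pl[1]),'\narm',arm,'\n',ed)
pm=pl.mean(0); d=pm-cup; print('yaw cup-plate',np.arctan2(d[1],d[0]),np.hypot(*d[:2]))
d=pl[0]-pl[1]; print('yaw plate',np.arctan2(-d[0],d[1]))
d=arm[0]-arm[1]; print('yaw arm',np.arctan2(d[1],d[0]))
d=(ed[0]+ed[1]-ed[2]-ed[3]); print('yaw arm2',np.arctan2(d[1],d[0]), np.linalg.norm(ed[0]-ed[1]),np.linalg.norm(ed[2]-ed[3]))
print('tool yaw',2*np.arctan2(v[4],v[3]))
# marker/tape from wrist vs top sanity for calibration
print('tape',onz(c,g([(646,142)]),.02), onz(cam('top'),[(353,161)],.02))
# refined arm mask in the raw image
im=cv2.imread('pics/w1.png');
```

```text
cup [ 0.46123733 -0.34429593  0.014     ] plate [[ 0.5435701  -0.29135186  0.066     ]
 [ 0.55884598 -0.3442263   0.066     ]] w 0.055036880078895276 
arm [[ 0.54247194 -0.32041816  0.038     ]
 [ 0.48169405 -0.3393412   0.038     ]] 
 [[ 0.53785827 -0.31451263  0.038     ]
 [ 0.54212703 -0.3279278   0.038     ]
 [ 0.48266314 -0.3305436   0.038     ]
 [ 0.4878814  -0.34693436  0.038     ]]
yaw cup-plate 0.2865103915431309 0.09379414786536641
yaw plate 0.2812504646945428
yaw arm 0.30183446294694394
yaw arm2 0.3098395665892859 0.014077966930158019 0.01720137400174613
tool yaw 0.3066875591605814
tape [[ 0.61061795 -0.46739893  0.02      ]] [[ 0.60716238 -0.46854586  0.02      ]]
```

Call:
step_arm([
  [[7, -0.5, -15], [0, 0, -0.017]],
  [[7, -0.5, -33], [0, 0, 0]],
  [[0, 0, -33], [0, 0, 0]],
  [[0, 0, -33], [0, 0, 0]],
  [[0, 0, -33], [0, 0, 0]],
  [[0, 0, -30], [0, 0, 0]],
  [[0, 0, -21], [0, 0, 0]],
  [[0, 0, 0], [0, 0, 0]],
], fingers=0.2)

```text
time: 2.17
eef_pos: [0.4982, -0.331, 0.0433]
tcp_rot: [0.99, 0.142, -0.004, -0.004]
contact_force: [-0.6, 1.5, -0.8]
opening: 0.602
finger_force: 0.0
```

Run:
```python
from h import *
st=readout.get_state(); print(st['eef_pos'],2*np.arctan2(st['tcp_rot'][1],st['tcp_rot'][0]),st['opening'],st['contact_force'])
im=snap('wrist','w2.png')
```

```text
[ 0.49822985 -0.33097326  0.04329872] 0.28575099209996446 0.6019341387832695 [-0.64141753  1.48796231 -0.75682265]
```

View pics/w2.png

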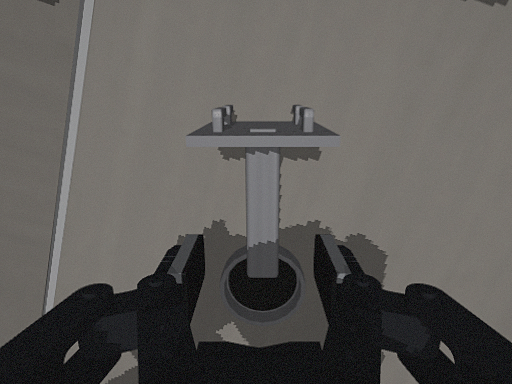

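The picture shows the bracket arm centred between the fingers, spanning columns 247 to 279, with the pads at about 200 and 316. The plate is at row 140.

Call:
step_arm([
  [[4, -1, -12], [0, 0, 0.004]],
  [[0, 0, -12], [0, 0, 0]],
  [[0, 0, -8], [0, 0, 0]],
  [[0, 0, 0], [0, 0, 0]],
  [[0, 0, 0], [0, 0, 0]],
])

```text
time: 2.63
eef_pos: [0.5061, -0.3337, 0.0174]
tcp_rot: [0.989, 0.145, -0.0, -0.0]
contact_force: [0.8, -0.2, 0.0]
opening: 0.602
finger_force: 0.0
```

```bash
cat > s.py <<'E'
from h import *
st=readout.get_state(); e=R.from_quat(st['tcp_rot'])*R.from_euler('x',-np.pi)
print('t',round(st['time'],2),'p',(st['eef_pos']*1000).round(2),'rotvec',e.as_rotvec().round(4),'F',st['contact_force'].round(2),'M',st['wrist_torque'].round(2),'op',round(st['opening'],3),'ff',round(st['finger_force'],1))
E
python3 s.py
```

```text
t 2.63 p [ 506.14 -333.68   17.4 ] rotvec [0.0004 0.0004 0.2915] F [ 0.75 -0.19  0.  ] M [ 0.   -0.03 -0.01] op 0.602 ff 0.0
```

Call:
step_arm([
  [[-3.6, 1.7, -8], [0, 0, 0]],
  [[0, 0, 0], [0, 0, 0]],
  [[0, 0, 0], [0, 0, 0]],
])

```text
time: 2.88
eef_pos: [0.5023, -0.3315, 0.009]
tcp_rot: [0.989, 0.145, -0.0, -0.0]
contact_force: [-0.2, -0.4, 0.2]
opening: 0.599
finger_force: 0.0
```

Call:
step_arm([
  [[0, 0, 0], [0, 0, 0]],
  [[0, 0, 0], [0, 0, 0]],
  [[0, 0, 0], [0, 0, 0]],
  [[0, 0, 0], [0, 0, 0]],
  [[0, 0, 0], [0, 0, 0]],
  [[0, 0, 0], [0, 0, 0]],
  [[0, 0, 0], [0, 0, 0]],
  [[0, 0, 0], [0, 0, 0]],
], fingers=-1, grip_force=70)

```text
time: 3.55
eef_pos: [0.5032, -0.3323, 0.0098]
tcp_rot: [0.989, 0.145, 0.0, 0.0]
contact_force: [0.4, -0.5, 3.2]
opening: 0.171
finger_force: 70.1
```

```bash
python3 s.py
```

```text
t 3.55 p [ 503.21 -332.28    9.84] rotvec [-0.0009 -0.0007  0.2918] F [ 0.39 -0.48  3.23] M [ 0.03 -0.03 -0.  ] op 0.171 ff 70.1
```

Call:
step_arm([
  [[0, 0, 10], [0, 0, 0]],
  [[0, 0, 20], [0, 0, 0]],
  [[0, 0, 30], [0, 0, 0]],
  [[0, 0, 30], [0, 0, 0]],
  [[0, 0, 25], [0, 0, 0]],
  [[0, 0, 10], [0, 0, 0]],
  [[0, 0, 0], [0, 0, 0]],
])

```text
time: 4.13
eef_pos: [0.504, -0.3329, 0.1375]
tcp_rot: [0.989, 0.145, 0.002, 0.002]
contact_force: [-0.3, -2.0, -1.9]
opening: 0.174
finger_force: 69.5
```

Call:
step_arm([
  [[0, 10, 0], [0, 0, -0.02]],
  [[2, 20, 0], [0, 0, -0.032]],
  [[4, 30, 0], [0, 0, -0.04]],
  [[4, 34, 0], [0, 0, -0.04]],
  [[4, 34, 0], [0, 0, -0.04]],
  [[4, 30, 0], [0, 0, -0.04]],
  [[4, 24, 0], [0, 0, -0.03]],
  [[4, 14, 0], [0, 0, -0.015]],
])

```text
time: 4.8
eef_pos: [0.5267, -0.1323, 0.131]
tcp_rot: [1.0, 0.018, -0.003, -0.002]
contact_force: [-0.0, 0.3, -1.6]
opening: 0.173
finger_force: 69.4
```

Call:
step_arm([
  [[0, 0, 0], [0, 0, 0]],
  [[0, 0, 0], [0, 0, 0]],
  [[0, 0, 0], [0, 0, 0]],
])

```text
time: 5.05
eef_pos: [0.5279, -0.1361, 0.1328]
tcp_rot: [1.0, 0.018, -0.001, -0.0]
contact_force: [-0.1, -0.5, -2.1]
opening: 0.178
finger_force: 69.4
```

```bash
python3 s.py
python3 - <<'E'
from h import *
st=readout.get_state()
np.save('w3.npy',np.r_[st['eef_pos'],st['tcp_rot']])
im=snap('wrist','w3.png')
cv2.imwrite('pics/w3b.png',cv2.resize(im[:,:,::-1],(800,600),interpolation=cv2.INTER_CUBIC))
snap('side','side3.png')
E
```

```text
t 5.05 p [ 527.88 -136.07  132.76] rotvec [0.0008 0.0026 0.035 ] F [-0.1  -0.51 -2.07] M [-0.  0. -0.] op 0.178 ff 69.4
```

View pics/w3b.png

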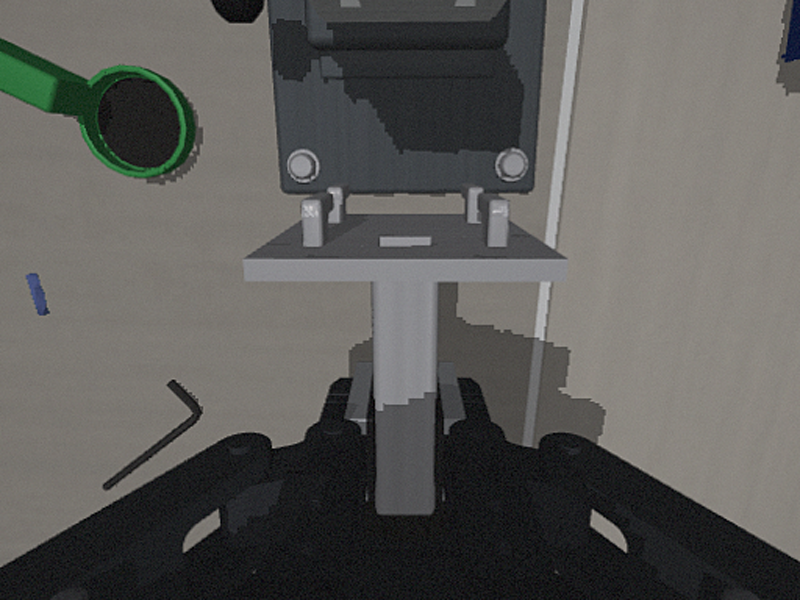

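The picture shows the held bracket's plate front edge from (244,270) to (567,270), with its tabs at (313,222) and (497,222). The stand's base front edge runs from (282,192) to (534,192), parallel to the plate. The upright is out of view at the top, so I raise the arm to see it.

Call:
step_arm([
  [[0, 0, 15], [0, 0, 0]],
  [[2, 0, 25], [0, 0, 0]],
  [[3, 0, 30], [0, 0, 0]],
  [[3, 0, 20], [0, 0, 0]],
  [[2, 0, 10], [0, 0, 0]],
  [[0, 0, 0], [0, 0, 0]],
  [[0, 0, 0], [0, 0, 0]],
  [[0, 0, 0], [0, 0, 0]],
])

```text
time: 5.82
eef_pos: [0.5376, -0.1358, 0.232]
tcp_rot: [1.0, 0.017, -0.002, -0.001]
contact_force: [0.4, 0.3, -2.5]
opening: 0.172
finger_force: 69.5
```

```bash
python3 s.py
python3 - <<'E'
from h import *
v=np.load('w3.npy'); c=cam('wrist',{'eef_pos':v[:3],'tcp_rot':v[3:]}); s=512/800
print('base front',onz(c,np.array([(282,192),(534,192),(302,165),(512,164)])*s,.010).round(4))
print('plate top front', onz(c,np.array([(244,261),(567,259)])*s,.1328-.0093+.066).round(4))
st=readout.get_state()
np.save('w4.npy',np.r_[st['eef_pos'],st['tcp_rot']])
im=snap('wrist','w4.png')
cv2.imwrite('pics/w4b.png',cv2.resize(im[:,:,::-1],(800,600),interpolation=cv2.INTER_CUBIC))
# composite: top part of wrist + side crop
a=cv2.resize(im[:260,96:416,::-1],(800,650),interpolation=cv2.INTER_CUBIC)[:340]
b=cv2.imread('pics/side0.png')[135:225,180:290]; b=cv2.resize(b,(316,260),interpolation=cv2.INTER_CUBIC)
b2=cv2.imread('pics/side3.png')[135:225,180:290]; b2=cv2.resize(b2,(316,260),interpolation=cv2.INTER_CUBIC)
o=np.zeros((600,800,3),np.uint8); o[:340]=a; o[340:,:316]=b; o[340:,320:636]=b2
cv2.imwrite('pics/comp4.png',o)
E
```

```text
t 5.82 p [ 537.61 -135.79  231.98] rotvec [0.0017 0.0036 0.0342] F [ 0.37  0.29 -2.48] M [-0.02  0.02 -0.01] op 0.172 ff 69.5
base front [[ 0.5749 -0.0724  0.01  ]
 [ 0.5796 -0.2006  0.01  ]
 [ 0.5886 -0.0829  0.01  ]
 [ 0.593  -0.1881  0.01  ]]
plate top front [[ 0.5792 -0.1075  0.1895]
 [ 0.5815 -0.1625  0.1895]]
```

View pics/comp4.png

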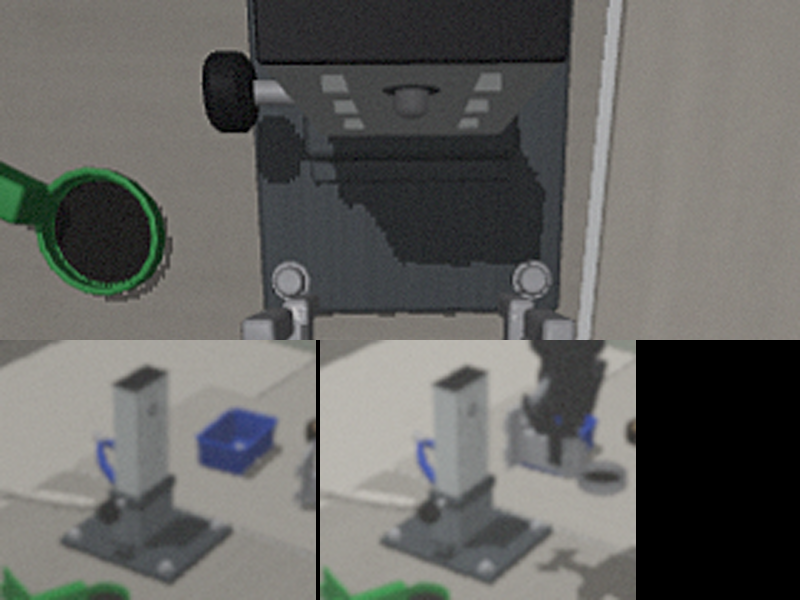

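The picture shows the upright's front face from above. The top edge is at composite row 64. The slots are at (334,83)/(488,82), (345,107)/(478,105) and (354,123)/(468,123), and the plunger is at (411,98). I refine these centroids and solve for the pose.

Run:
```python
from h import *
v=np.load('w4.npy'); c=cam('wrist',{'eef_pos':v[:3],'tcp_rot':v[3:]})
g=cv2.cvtColor(cv2.imread('pics/w4.png'),cv2.COLOR_BGR2GRAY).astype(np.float32)
pts=[(334,83),(488,82),(345,107),(478,105),(354,123),(468,123)]
P=[]
for x,y in pts:
    u,w=x/2.5+96,y/2.5; r=np.s_[int(w)-5:int(w)+7,int(u)-8:int(u)+10]
    a=g[r]; bg=np.percentile(a,35); hi=a[4:8,7:10].mean(); m=(a>(bg+hi)/2).astype(np.uint8)
    n,l,s,ce=cv2.connectedComponentsWithStats(m); k=l[5,8] or (1+np.argmax(s[1:,4]))
    P.append((ce[k][0]+int(u)-8,ce[k][1]+int(w)-5)); print((x,y),np.array(P[-1]).round(2),s[k])
P=np.array(P)
# centre of slot opening in the front face (x=0 face, y, z above seat)
M=np.array([[0,y,z+10.5] for z in(46,12,-22) for y in(18,-18)],float)/1000
K,D,e,Rm=c
ok,rv,tv=cv2.solvePnP(M,P,K,D,flags=cv2.SOLVEPNP_ITERATIVE)
F=np.diag([1,-1,-1.])
Rs=Rm@F@cv2.Rodrigues(rv)[0]; ts=e+Rm@F@tv.ravel()
print('seat pt',ts,'rot',R.from_matrix(Rs).as_rotvec())
# constrained ray casts: for assumed face x, heights
for xf in (.608,.611,.614,.617,.620):
    E,d=ray(c,P); q=E+d*((xf-E[0])/d[:,0])[:,None]
    print(xf,'z-nom',((q[:,2]-.108-M[:,2])*1000).round(1),'sep',((q[::2,1]-q[1::2,1])*1000).round(1),'yc',((q[::2,1]+q[1::2,1])/2*1000).round(1))
```

```text
(334, 83) [229.18  33.17] [ 4  2 10  7 65]
(488, 82) [291.45  32.27] [ 3  2 11  7 66]
(345, 107) [233.63  42.12] [ 4  3  9  5 41]
(478, 105) [286.37  42.12] [ 3  3  9  5 41]
(354, 123) [237.18  49.09] [ 5  3  8  5 33]
(468, 123) [282.87  48.68] [ 4  3  9  5 31]
seat pt [ 0.64257779 -0.13326355  0.10896693] rot [0.00122343 0.00445331 0.04335519]
0.608 z-nom [213.2 213.  247.8 247.6 282.3 282.1] sep [-0.6 -0.6 -0.6] yc [-134.2 -134.2 -134.2]
0.611 z-nom [194.5 195.2 226.  226.6 257.4 258.3] sep [2.6 2.6 2.6] yc [-134.1 -134.1 -134.1]
0.614 z-nom [175.7 177.4 204.2 205.6 232.4 234.4] sep [5.8 5.7 5.7] yc [-133.9 -133.9 -133.9]
0.617 z-nom [157.  159.6 182.4 184.6 207.4 210.5] sep [8.9 8.9 8.9] yc [-133.8 -133.8 -133.8]
0.62 z-nom [138.2 141.8 160.6 163.7 182.4 186.7] sep [12.1 12.1 12. ] yc [-133.7 -133.7 -133.7]
```

Call:
step_arm([
  [[0, 0, -15], [0, 0, 0.005]],
  [[2, 0, -25], [0, 0, 0]],
  [[3, 0, -30], [0, 0, 0]],
  [[2, 0, -20], [0, 0, 0]],
  [[0, 0, -12], [0, 0, 0]],
  [[0, 0, 0], [0, 0, 0]],
  [[0, 0, 0], [0, 0, 0]],
  [[0, 0, 0], [0, 0, 0]],
])

```text
time: 6.53
eef_pos: [0.5465, -0.1363, 0.1335]
tcp_rot: [1.0, 0.02, 0.001, 0.0]
contact_force: [0.6, -0.1, -1.5]
opening: 0.173
finger_force: 69.4
```

```bash
python3 s.py
python3 - <<'E'
from h import *
c=cam('side')
px=np.array([(180+x/2.873,135+(y-340)/2.873) for x,y in [(113,380),(150,366),(168,371),(131,391)]])
E,d=ray(c,[px.mean(0)])
for ax in [(.655,-.1333),(.652,-.1340),(.658,-.133)]:
    # nearest point on the ray to the vertical axis
    h=d[0,:2]; t=h@(np.array(ax)-E[:2])/(h@h); p=E+t*d[0]; print(ax,p.round(4),'err',p[2]-.19)
E
```

```text
t 6.53 p [ 546.54 -136.32  133.53] rotvec [-0.0009 -0.0018  0.0398] F [ 0.61 -0.11 -1.46] M [ 0.02 -0.01 -0.01] op 0.173 ff 69.4
(0.655, -0.1333) [ 0.6557 -0.1328  0.196 ] err 0.006040872241447726
(0.652, -0.134) [ 0.6549 -0.1318  0.1966] err 0.006613444402142676
(0.658, -0.133) [ 0.6567 -0.134   0.1953] err 0.005326210317670055
```

Call:
step_arm([
  [[10, 1.2, -0.5], [0, 0, 0]],
  [[8, 0, 0], [0, 0, 0]],
  [[3, 0, 0], [0, 0, 0]],
  [[0, 0, 0], [0, 0, 0]],
  [[2, 0, 0], [0, 0, 0]],
  [[1, 0, 0], [0, 0, 0]],
  [[0, 0, 0], [0, 0, 0]],
])

```text
time: 7.12
eef_pos: [0.5699, -0.1347, 0.1318]
tcp_rot: [1.0, 0.02, -0.0, -0.0]
contact_force: [-0.5, -1.6, -1.8]
opening: 0.171
finger_force: 69.4
```

Call:
step_arm([
  [[1, 0, 0], [0, 0, 0]],
  [[1, 0, 0], [0, 0, 0]],
  [[1, 0, 0], [0, 0, 0]],
  [[0, 0, 0], [0, 0, 0]],
])

```text
time: 7.45
eef_pos: [0.5729, -0.1347, 0.1318]
tcp_rot: [1.0, 0.02, 0.0, 0.0]
contact_force: [-0.3, -0.9, -1.5]
opening: 0.176
finger_force: 69.4
```

Call:
step_arm([
  [[1, 0, 0], [0, 0, 0]],
  [[1, 0, 0], [0, 0, 0]],
  [[0, 0, 0], [0, 0, 0]],
])

```text
time: 7.7
eef_pos: [0.575, -0.1347, 0.1319]
tcp_rot: [1.0, 0.02, 0.0, 0.0]
contact_force: [0.5, 0.1, -2.0]
opening: 0.174
finger_force: 69.4
```

Call:
step_arm([
  [[1, 0, 0], [0, 0, 0]],
  [[1, 0, 0], [0, 0, 0]],
  [[0, 0, 0], [0, 0, 0]],
])

```text
time: 7.95
eef_pos: [0.577, -0.1348, 0.1319]
tcp_rot: [1.0, 0.02, 0.0, 0.0]
contact_force: [0.8, -0.9, -0.8]
opening: 0.176
finger_force: 69.4
```

Call:
step_arm([
  [[1, 0, 0], [0, 0, 0]],
  [[1, 0, 0], [0, 0, 0]],
  [[0, 0, 0], [0, 0, 0]],
])

```text
time: 8.2
eef_pos: [0.579, -0.1347, 0.1319]
tcp_rot: [1.0, 0.02, 0.0, 0.0]
contact_force: [0.2, 0.6, -1.7]
opening: 0.171
finger_force: 69.4
```

Call:
step_arm([
  [[1, 0, 0], [0, 0, 0]],
  [[1, 0, 0], [0, 0, 0]],
  [[0, 0, 0], [0, 0, 0]],
])

```text
time: 8.45
eef_pos: [0.5803, -0.1347, 0.1316]
tcp_rot: [1.0, 0.02, -0.001, -0.0]
contact_force: [-1.6, -0.6, -1.9]
opening: 0.178
finger_force: 69.4
```

Call:
step_arm([
  [[1, 0, 0], [0, 0, 0]],
  [[0.5, 0, 0], [0, 0, 0]],
  [[0, 0, 0], [0, 0, 0]],
])

```text
time: 8.7
eef_pos: [0.5803, -0.1346, 0.131]
tcp_rot: [1.0, 0.02, -0.003, -0.0]
contact_force: [-7.0, -0.3, -1.5]
opening: 0.171
finger_force: 69.6
```

```bash
python3 s.py
```

```text
t 8.7 p [ 580.28 -134.56  131.  ] rotvec [0.001  0.006  0.0402] F [-7.02 -0.33 -1.47] M [-0.08  0.87 -0.01] op 0.171 ff 69.6
```

Hard contact at x = 0.5803, so the tabs are on the face. I back off slightly, raise 3 mm and try again.

Call:
step_arm([
  [[-3, 0, 0], [0, 0, 0]],
  [[0, 0, 3], [0, 0, 0]],
  [[0, 0, 0], [0, 0, 0]],
  [[1, 0, 0], [0, 0, 0]],
  [[1, 0, 0], [0, 0, 0]],
  [[1, 0, 0], [0, 0, 0]],
  [[0, 0, 0], [0, 0, 0]],
])

```text
time: 9.28
eef_pos: [0.583, -0.1348, 0.1353]
tcp_rot: [1.0, 0.02, 0.001, 0.0]
contact_force: [1.5, -0.4, -1.7]
opening: 0.172
finger_force: 69.4
```

```bash
python3 s.py
```

```text
t 9.28 p [ 582.99 -134.82  135.26] rotvec [-0.0003 -0.0014  0.0398] F [ 1.48 -0.39 -1.69] M [-0.03 -0.15 -0.03] op 0.172 ff 69.4
```

The tabs have entered the slots, so I keep pressing.

Call:
step_arm([
  [[1, 0, 0], [0, 0, 0]],
  [[1, 0, 0], [0, 0, 0]],
  [[1, 0, 0], [0, 0, 0]],
  [[0, 0, 0], [0, 0, 0]],
])

```text
time: 9.62
eef_pos: [0.5848, -0.1347, 0.1352]
tcp_rot: [1.0, 0.02, -0.001, -0.0]
contact_force: [-5.1, 0.6, 1.4]
opening: 0.175
finger_force: 70.0
```

Call:
step_arm([
  [[1, 0, 0], [0, 0, 0]],
  [[1, 0, 0], [0, 0, 0]],
  [[1, 0, 0], [0, 0, 0]],
  [[0, 0, 0], [0, 0, 0]],
])

```text
time: 9.95
eef_pos: [0.5873, -0.1347, 0.1351]
tcp_rot: [1.0, 0.02, -0.002, -0.0]
contact_force: [-5.9, 0.5, 3.4]
opening: 0.179
finger_force: 70.1
```

```bash
python3 s.py
```

```text
t 9.95 p [ 587.29 -134.72  135.15] rotvec [0.0004 0.0033 0.0401] F [-5.93  0.54  3.38] M [0.04 0.65 0.02] op 0.179 ff 70.1
```

Call:
step_arm([
  [[1, 0, 0.4], [0, 0, 0]],
  [[1, 0, 0], [0, 0, 0]],
  [[1, 0, 0], [0, 0, 0]],
  [[0, 0, 0], [0, 0, 0]],
])

```text
time: 10.28
eef_pos: [0.5887, -0.1345, 0.1338]
tcp_rot: [1.0, 0.02, -0.004, -0.001]
contact_force: [-7.0, -0.4, -0.5]
opening: 0.174
finger_force: 69.7
```

```bash
python3 s.py
```

```text
t 10.28 p [ 588.72 -134.47  133.83] rotvec [0.0013 0.0077 0.0402] F [-6.95 -0.39 -0.51] M [-0.01  1.03 -0.05] op 0.174 ff 69.7
```

Call:
step_arm([
  [[1, 0, 0], [0, -0.004, 0]],
  [[1, 0, 0], [0, -0.004, 0]],
  [[0, 0, 0], [0, 0, 0]],
])

```text
time: 10.53
eef_pos: [0.5893, -0.1344, 0.133]
tcp_rot: [1.0, 0.02, -0.002, -0.001]
contact_force: [-10.6, -0.3, -0.1]
opening: 0.174
finger_force: 69.8
```

```bash
python3 s.py
```

```text
t 10.53 p [ 589.26 -134.36  133.03] rotvec [0.0018 0.0037 0.0407] F [-10.64  -0.28  -0.12] M [-0.14  1.37  0.05] op 0.174 ff 69.8
```

Flush at x = 0.589. Next I push down gently.

Call:
step_arm([
  [[0, 0, -1.5], [0, 0, 0]],
  [[0, 0, -1.5], [0, 0, 0]],
  [[0, 0, -1.5], [0, 0, 0]],
  [[0, 0, 0], [0, 0, 0]],
])

```text
time: 10.87
eef_pos: [0.5892, -0.1341, 0.1278]
tcp_rot: [1.0, 0.02, -0.002, -0.001]
contact_force: [-8.3, -0.9, -4.4]
opening: 0.177
finger_force: 69.1
```

```bash
python3 s.py
```

```text
t 10.87 p [ 589.22 -134.08  127.76] rotvec [0.0024 0.0034 0.0405] F [-8.28 -0.93 -4.38] M [-0.09  0.98  0.07] op 0.177 ff 69.1
```

Call:
step_arm([
  [[0, 0, -1], [0, 0, 0]],
  [[0, 0, -1], [0, 0, 0]],
  [[0, 0, 0], [0, 0, 0]],
])

```text
time: 11.12
eef_pos: [0.5892, -0.1341, 0.1262]
tcp_rot: [1.0, 0.02, -0.002, -0.001]
contact_force: [-8.9, 0.5, -1.0]
opening: 0.174
finger_force: 69.6
```

Call:
step_arm([
  [[0, 0, -1], [0, 0, 0]],
  [[0, 0, -1], [0, 0, 0]],
  [[0, 0, 0], [0, 0, 0]],
])

```text
time: 11.37
eef_pos: [0.5893, -0.1342, 0.1254]
tcp_rot: [1.0, 0.02, -0.002, -0.001]
contact_force: [-12.5, 0.5, 3.6]
opening: 0.176
finger_force: 70.2
```

```bash
python3 s.py
```

```text
t 11.37 p [ 589.25 -134.2   125.35] rotvec [0.0021 0.004  0.0408] F [-12.48   0.51   3.63] M [0.07 1.6  0.06] op 0.176 ff 70.2
```

Call:
step_arm([
  [[-1, 0, -1], [0, 0, 0]],
  [[0, 0, -0.5], [0, 0, 0]],
  [[0, 0, 0], [0, 0, 0]],
])

```text
time: 11.62
eef_pos: [0.5893, -0.1342, 0.1252]
tcp_rot: [1.0, 0.02, -0.001, -0.001]
contact_force: [-11.0, 1.4, 6.7]
opening: 0.171
finger_force: 70.7
```

```bash
python3 s.py
```

```text
t 11.62 p [ 589.26 -134.19  125.23] rotvec [0.0018 0.0013 0.0408] F [-10.95   1.43   6.7 ] M [0.24 1.64 0.06] op 0.171 ff 70.7
```

Call:
step_arm([
  [[-1.5, 0, -1], [0, 0, 0]],
  [[0, 0, -1], [0, 0, 0]],
  [[0, 0, 0], [0, 0, 0]],
])

```text
time: 11.87
eef_pos: [0.5892, -0.1343, 0.1248]
tcp_rot: [1.0, 0.02, 0.001, -0.001]
contact_force: [-11.0, 1.5, 9.4]
opening: 0.175
finger_force: 71.4
```

```bash
python3 s.py
```

```text
t 11.87 p [ 589.2  -134.31  124.83] rotvec [ 0.0011 -0.0027  0.0407] F [-10.97   1.53   9.41] M [0.33 1.33 0.16] op 0.175 ff 71.4
```

Call:
step_arm([
  [[-1, 0, -1], [0, 0, 0]],
  [[0, 0, -1], [0, 0, 0]],
  [[0, 0, 0], [0, 0, 0]],
])

```text
time: 12.12
eef_pos: [0.5889, -0.1344, 0.1239]
tcp_rot: [1.0, 0.02, 0.002, -0.0]
contact_force: [-11.1, 1.7, 12.7]
opening: 0.178
finger_force: 71.7
```

```bash
python3 s.py
python3 - <<'E'
from h import *
im=snap('wrist','w5.png')
cv2.imwrite('pics/w5b.png',cv2.resize(im[:290,96:416,::-1],(660,600),interpolation=cv2.INTER_CUBIC))
E
```

```text
t 12.12 p [ 588.92 -134.44  123.93] rotvec [ 0.0007 -0.0047  0.0405] F [-11.08   1.69  12.68] M [0.48 1.25 0.03] op 0.178 ff 71.7
```

View pics/w5b.png

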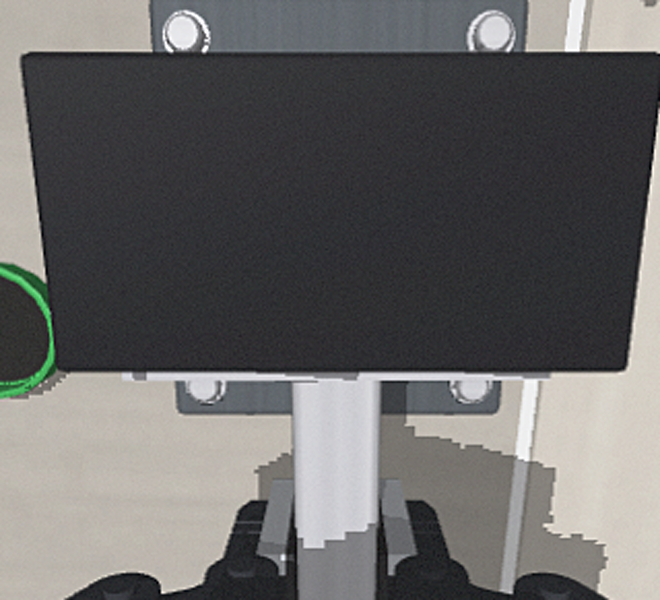

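The picture shows the plate against the upright's front, at row 376, below the upright's dark top. The bracket is centred at column 337, matching the upright. I ease the x pressure and look at how it responds.

Call:
step_arm([
  [[-1, 0, 0], [0, 0, 0]],
  [[-1, 0, 0], [0, 0, 0]],
  [[0, 0, 0], [0, 0, 0]],
])

```text
time: 12.42
eef_pos: [0.5889, -0.1345, 0.1238]
tcp_rot: [1.0, 0.02, 0.006, 0.0]
contact_force: [-3.1, 2.6, 6.6]
opening: 0.171
finger_force: 71.0
```

```bash
python3 s.py
```

```text
t 12.42 p [ 588.94 -134.49  123.82] rotvec [-0.0001 -0.011   0.0399] F [-3.07  2.57  6.56] M [0.42 0.27 0.09] op 0.171 ff 71.0
```

Call:
step_arm([
  [[0, 0, -1], [0, 0.005, 0]],
  [[0, 0, -1], [0, 0.005, 0]],
  [[0, 0, 0], [0, 0, 0]],
])

```text
time: 12.67
eef_pos: [0.5888, -0.1346, 0.1235]
tcp_rot: [1.0, 0.02, -0.0, -0.0]
contact_force: [-9.3, 2.6, 14.9]
opening: 0.174
finger_force: 72.5
```

```bash
python3 s.py
```

```text
t 12.67 p [ 588.78 -134.56  123.54] rotvec [0.0002 0.0009 0.0403] F [-9.34  2.57 14.89] M [0.56 0.96 0.06] op 0.174 ff 72.5
```

Call:
step_arm([
  [[0, 0, 2], [0, 0, 0]],
  [[0, 0, 2], [0, 0, 0]],
  [[0, 0, 1], [0, 0, 0]],
  [[0, 0, 0], [0, 0, 0]],
])

```text
time: 13.0
eef_pos: [0.5887, -0.1347, 0.1242]
tcp_rot: [1.0, 0.02, 0.0, 0.0]
contact_force: [3.3, 1.0, -1.4]
opening: 0.177
finger_force: 69.9
```

```bash
python3 s.py
```

```text
t 13.0 p [ 588.71 -134.73  124.21] rotvec [-0.0003 -0.0006  0.0396] F [ 3.29  1.04 -1.39] M [-0.01 -0.54  0.04] op 0.177 ff 69.9
```

Call:
step_arm([
  [[0, 0, 1], [0, 0, 0]],
  [[0, 0, 1], [0, 0, 0]],
  [[0, 0, 1], [0, 0, 0]],
  [[0, 0, 0], [0, 0, 0]],
])

```text
time: 13.33
eef_pos: [0.5885, -0.1347, 0.1262]
tcp_rot: [1.0, 0.02, 0.0, -0.0]
contact_force: [6.7, -0.3, -5.8]
opening: 0.173
finger_force: 69.2
```

```bash
python3 s.py
```

```text
t 13.33 p [ 588.54 -134.72  126.22] rotvec [ 0.     -0.0001  0.0394] F [ 6.72 -0.33 -5.85] M [-0.02 -0.79  0.05] op 0.173 ff 69.2
```

Call:
step_arm([
  [[0, 0, 1], [0, 0, 0]],
  [[0, 0, 1], [0, 0, 0]],
  [[0, 0, 0], [0, 0, 0]],
])

```text
time: 13.58
eef_pos: [0.5882, -0.1347, 0.1273]
tcp_rot: [1.0, 0.02, -0.0, -0.0]
contact_force: [8.0, -0.4, -7.4]
opening: 0.176
finger_force: 68.7
```

```bash
python3 s.py
```

```text
t 13.58 p [ 588.21 -134.68  127.3 ] rotvec [0.0003 0.0008 0.0395] F [ 7.97 -0.45 -7.39] M [-0.09 -0.82 -0.  ] op 0.176 ff 68.7
```

```bash
python3 - <<'E'
from h import *
snap('wrist','w6.png')
def edge(p,lo):  # strongest gradient with subpixel
    d=np.diff(cv2.GaussianBlur(p.reshape(-1,1).astype(np.float32),(1,5),0).ravel()); i=int(np.argmax(np.abs(d))); 
    a=np.abs(d); 
    if 0<i<len(d)-1:
        o=.5*(a[i-1]-a[i+1])/(a[i-1]-2*a[i]+a[i+1])
    else: o=0
    return round(float(lo+i+o+.5),2), round(float(d[i]),0)
for n in ('w3','w5','w6'):
    g=cv2.cvtColor(cv2.imread(f'pics/{n}.png'),cv2.COLOR_BGR2GRAY)
    print(n,'front edge row L/R',edge(g[172:195,170:225].mean(1),172),edge(g[172:195,290:340].mean(1),172),
      'arm end',edge(g[310:350,245:272].mean(1),310),
      'arm L/R @205',edge(g[203:208,225:258].mean(0),225),edge(g[203:208,262:295].mean(0),262),
      'arm L/R @300',edge(g[298:303,225:258].mean(0),225),edge(g[298:303,262:295].mean(0),262))
    for r in (176,178,180,182,184): print('   ',r,edge(g[r,140:180],140),edge(g[r,340:390],340))
E
python3 s.py
```

```text
w3 front edge row L/R (179.59, -7.0) (179.82, -7.0) arm end (329.03, -19.0) arm L/R @205 (239.6, 13.0) (278.88, -16.0) arm L/R @300 (240.57, 22.0) (277.02, -20.0)
    176 (155.78, 6.0) (341.88, -1.0)
    178 (155.93, 6.0) (376.9, -1.0)
    180 (155.31, 2.0) (351.79, -13.0)
    182 (152.4, 1.0) (351.69, -23.0)
    184 (177.68, -1.0) (350.78, -23.0)
w5 front edge row L/R (179.51, 60.0) (179.63, 58.0) arm end (329.21, -30.0) arm L/R @205 (239.46, 13.0) (278.63, -24.0) arm L/R @300 (240.58, 33.0) (277.04, -30.0)
    176 (147.62, -2.0) (351.78, 2.0)
    178 (161.26, 3.0) (365.56, -3.0)
    180 (166.64, 27.0) (362.52, 23.0)
    182 (166.61, 34.0) (348.93, -26.0)
    184 (166.35, -3.0) (356.07, -27.0)
w6 front edge row L/R (174.95, 54.0) (175.1, 51.0) arm end (329.32, -29.0) arm L/R @205 (239.7, 16.0) (278.55, -24.0) arm L/R @300 (240.57, 32.0) (277.03, -29.0)
    176 (164.58, 35.0) (361.78, 30.0)
    178 (165.64, 35.0) (351.01, -24.0)
    180 (155.64, 9.0) (354.8, -5.0)
    182 (141.46, -1.0) (354.93, -25.0)
    184 (155.22, 2.0) (354.66, -24.0)
t 13.63 p [ 588.24 -134.67  127.36] rotvec [0.0002 0.0007 0.0395] F [ 7.39  0.07 -8.59] M [-0.06 -0.87  0.05] op 0.177 ff 68.6
```

The arm-end and arm-width edges match in all three pictures, so the bracket has not slipped in the grip. It went no lower than TCP z = 123.5 mm and lifted again freely, so the catch is not in. Off-centre pushing wedges it, so I retry with a counter-moment.

Call:
step_arm([
  [[1, 0, -2], [0, 0.005, 0]],
  [[1, 0, -2], [0, 0.005, 0]],
  [[0, 0, -2], [0, 0.005, 0]],
  [[0, 0, -1], [0, 0, 0]],
  [[0, 0, 0], [0, 0, 0]],
])

```text
time: 14.05
eef_pos: [0.5889, -0.1349, 0.1246]
tcp_rot: [1.0, 0.02, -0.011, -0.0]
contact_force: [-7.9, 0.7, 10.2]
opening: 0.173
finger_force: 71.8
```

```bash
python3 s.py
```

```text
t 14.05 p [ 588.87 -134.88  124.61] rotvec [0.0006 0.0212 0.0403] F [-7.94  0.75 10.18] M [0.3  0.87 0.02] op 0.173 ff 71.8
```

Call:
step_arm([
  [[0, 0, 2], [0, -0.006, 0]],
  [[0, 0, 1.5], [0, -0.006, 0]],
  [[0, 0, 0], [0, -0.005, 0]],
  [[0, 0, 0], [0, 0, 0]],
])

```text
time: 14.38
eef_pos: [0.5888, -0.1346, 0.1248]
tcp_rot: [1.0, 0.02, -0.001, -0.0]
contact_force: [-2.1, -0.2, -1.3]
opening: 0.172
finger_force: 69.9
```

```bash
python3 s.py
```

```text
t 14.38 p [ 588.83 -134.6   124.84] rotvec [0.0006 0.0022 0.0398] F [-2.12 -0.17 -1.26] M [-0.04  0.34  0.06] op 0.172 ff 69.9
```

Forces are now neutral. I release, rise, shut the fingers, and will push down on the arm close to the plate.

Call:
step_arm([
  [[0, 0, 0], [0, 0, 0]],
  [[0, 0, 0], [0, 0, 0]],
  [[0, 0, 0], [0, 0, 0]],
  [[0, 0, 0], [0, 0, 0]],
], fingers=-0.2)

```text
time: 14.72
eef_pos: [0.5904, -0.1349, 0.1262]
tcp_rot: [1.0, 0.02, 0.001, 0.0]
contact_force: [0.0, 0.1, -0.0]
opening: 0.4
finger_force: 0.0
```

Call:
step_arm([
  [[0, 0, 10], [0, 0, 0]],
  [[0, 0, 20], [0, 0, 0]],
  [[0, 0, 15], [0, 0, 0]],
  [[0, 0, 5], [0, 0, 0]],
  [[0, 0, 0], [0, 0, 0]],
])

```text
time: 15.13
eef_pos: [0.5912, -0.1352, 0.1786]
tcp_rot: [1.0, 0.02, 0.002, 0.001]
contact_force: [0.0, -0.4, -0.2]
opening: 0.398
finger_force: 0.0
```

Call:
step_arm([
  [[10, 0.4, 0], [0, 0, 0]],
  [[15, 0.6, 0], [0, 0, 0]],
  [[9, 0.4, 0], [0, 0, 0]],
  [[0, 0, 0], [0, 0, 0]],
  [[0, 0, 0], [0, 0, 0]],
  [[0, 0, 0], [0, 0, 0]],
], fingers=-1, grip_force=20)

```text
time: 15.63
eef_pos: [0.6234, -0.1331, 0.1748]
tcp_rot: [1.0, 0.02, -0.001, -0.0]
contact_force: [0.1, -0.5, 0.2]
opening: 0.001
finger_force: 0.0
```

```bash
python3 s.py
```

```text
t 15.63 p [ 623.37 -133.12  174.77] rotvec [0.0006 0.0016 0.0399] F [ 0.08 -0.49  0.15] M [-0.01 -0.    0.03] op 0.001 ff 0.0
```

Call:
step_arm([
  [[0, 0, -8], [0, 0, 0]],
  [[0, 0, -6], [0, 0, 0]],
  [[0, 0, -3], [0, 0, 0]],
  [[0, 0, -2], [0, 0, 0]],
  [[0, 0, -2], [0, 0, 0]],
  [[0, 0, 0], [0, 0, 0]],
])

```text
time: 16.13
eef_pos: [0.6235, -0.1333, 0.1542]
tcp_rot: [1.0, 0.02, -0.0, -0.0]
contact_force: [-0.1, 1.0, 0.7]
opening: -0.003
finger_force: 0.0
```

Call:
step_arm([
  [[0, 0, -1], [0, 0, 0]],
  [[0, 0, -1], [0, 0, 0]],
  [[0, 0, -1], [0, 0, 0]],
  [[0, 0, -1], [0, 0, 0]],
  [[0, 0, 0], [0, 0, 0]],
])

```text
time: 16.55
eef_pos: [0.6242, -0.1335, 0.1531]
tcp_rot: [1.0, 0.02, 0.0, 0.0]
contact_force: [-4.0, 1.1, 7.4]
opening: 0.0
finger_force: 3.7
```

```bash
python3 s.py
```

```text
t 16.55 p [ 624.2  -133.48  153.13] rotvec [-0.0006 -0.0008  0.04  ] F [-3.98  1.11  7.38] M [0.15 0.62 0.02] op 0.0 ff 3.7
```

Call:
step_arm([
  [[-0.5, 0, -1], [0, 0, 0]],
  [[-0.5, 0, -1], [0, 0, 0]],
  [[0, 0, 0], [0, 0, 0]],
])

```text
time: 16.8
eef_pos: [0.6242, -0.1335, 0.153]
tcp_rot: [1.0, 0.02, 0.002, 0.001]
contact_force: [-4.8, 2.4, 12.0]
opening: -0.0
finger_force: 5.8
```

```bash
python3 s.py
```

```text
t 16.8 p [ 624.18 -133.53  153.02] rotvec [-0.001  -0.0037  0.04  ] F [-4.84  2.36 11.95] M [ 0.34  0.59 -0.02] op -0.0 ff 5.8
```

Call:
step_arm([
  [[-0.5, 0, -1], [0, 0, 0]],
  [[-0.5, 0, -1], [0, 0, 0]],
  [[0, 0, 0], [0, 0, 0]],
])

```text
time: 17.05
eef_pos: [0.6241, -0.1335, 0.1529]
tcp_rot: [1.0, 0.02, 0.003, 0.001]
contact_force: [-4.0, 2.4, 15.6]
opening: -0.001
finger_force: 8.1
```

```bash
python3 s.py
```

```text
t 17.05 p [ 624.15 -133.54  152.86] rotvec [-0.0014 -0.0063  0.0399] F [-3.95  2.36 15.61] M [ 0.48  0.64 -0.02] op -0.001 ff 8.1
```

Call:
step_arm([
  [[0, 0, 10], [0, 0, 0]],
  [[0, 0, 25], [0, 0, 0]],
  [[-5, 0, 25], [0, 0, 0]],
  [[-20, 0, 5], [0, -0.05, 0]],
  [[-20, 0, 0], [0, -0.11, 0]],
  [[-20, 0, 0], [0, -0.11, 0]],
  [[0, 0, 0], [0, -0.11, 0]],
  [[0, 0, 0], [0, -0.11, 0]],
])

```text
time: 17.72
eef_pos: [0.5562, -0.1334, 0.2126]
tcp_rot: [0.969, 0.019, 0.246, 0.006]
contact_force: [0.5, 0.4, -0.3]
opening: -0.001
finger_force: 0.0
```

Call:
step_arm([
  [[0, 0, 0], [0, -0.11, 0]],
  [[0, 0, 0], [0, -0.11, 0]],
  [[0, 0, 0], [0, -0.11, 0]],
  [[0, 0, 0], [0, -0.11, 0]],
  [[0, 0, 0], [0, -0.1, 0]],
  [[0, 0, 0], [0, 0, 0]],
  [[0, 0, 0], [0, 0, 0]],
])

```text
time: 18.3
eef_pos: [0.557, -0.1307, 0.2104]
tcp_rot: [0.892, 0.02, 0.452, 0.004]
contact_force: [-0.4, -0.4, 0.2]
opening: -0.0
finger_force: 0.0
```

```bash
python3 s.py
python3 - <<'E'
from h import *
st=readout.get_state(); print(st['qpos'].round(2)); c=cam('wrist',st)
im=snap('wrist','w7.png'); np.save('w7.npy',np.r_[st['eef_pos'],st['tcp_rot']])
# expected points: plate corners at seated origin (0.643,-.1337,.115), hole, upright top
o=np.array([.643,-.1337,.115]); ax=lambda x,y,z:o+R.from_euler('z',.04).apply([x,y,z])
for n,p in dict(hole=ax(-.004,0,.048),tl=ax(-.004,.028,.066),tr=ax(-.004,-.028,.066),utl=ax(0,.03,.082)).items(): print(n,proj(c,p).round(1))
E
```

```text
t 18.3 p [ 557.01 -130.67  210.35] rotvec [-0.0074 -0.9378  0.042 ] F [-0.42 -0.4   0.16] M [-0.03  0.34  0.  ] op -0.0 ff 0.0
[-0.63 -0.26  2.37  1.22  0.54 -0.04]
hole [[264.8 179.8]]
tl [[225.9 163. ]]
tr [[305.6 164. ]]
utl [[221.9 142.4]]
```

Run:
```python
import cv2
im=cv2.imread('pics/w7.png')[110:250,170:360]
cv2.imwrite('pics/w7c.png',cv2.resize(im,None,fx=4,fy=4,interpolation=cv2.INTER_CUBIC))
```

```text
(no output)
```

View pics/w7c.png

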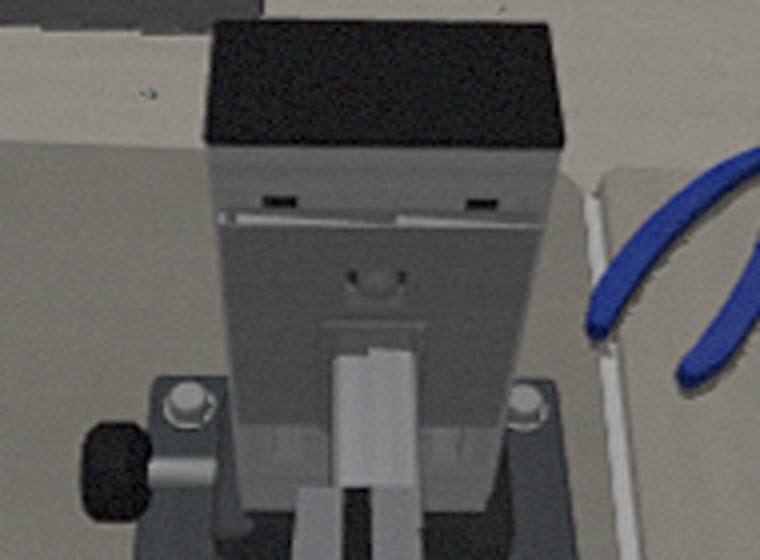

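The picture shows the round plunger head at crop (378,280), inside the square hole that spans columns 345–408 and rows 266–305. The plate top edge at row 222 runs parallel to the upright's top edge at row 147. I check the seat depth by casting rays.

Run:
```python
from h import *
v=np.load('w7.npy'); c=cam('wrist',{'eef_pos':v[:3],'tcp_rot':v[3:]})
g=cv2.cvtColor(cv2.imread('pics/w7.png'),cv2.COLOR_BGR2GRAY)
for cols in ((238,246),(258,262),(264,266),(268,272),(288,294)):
    print(cols,dict(zip(range(140,192),g[140:192,cols[0]:cols[1]].mean(1).astype(int))))
n=np.array([np.cos(.04),np.sin(.04),0]); E,_=ray(c,[(0,0)])
def zon(row,off,col=264):
    e,d=ray(c,[(col,row)]); t=((.643*n[0]-.1337*n[1]+off)-e@n)/(d[0]@n); return (e+t*d[0])[2]*1000
for nm,row,off in [('upright top',147,0),('plate front top',166,-.004),('hole top',176.3,-.004),('hole bottom',186.3,-.004)]: print(nm,round(zon(row,off),1),'mm/px',round(zon(row,off)-zon(row+1,off),2))
```

```text
(238, 246) {140: np.int64(28), 141: np.int64(25), 142: np.int64(29), 143: np.int64(26), 144: np.int64(23), 145: np.int64(13), 146: np.int64(49), 147: np.int64(94), 148: np.int64(94), 149: np.int64(92), 150: np.int64(91), 151: np.int64(89), 152: np.int64(85), 153: np.int64(86), 154: np.int64(89), 155: np.int64(90), 156: np.int64(91), 157: np.int64(92), 158: np.int64(89), 159: np.int64(49), 160: np.int64(26), 161: np.int64(42), 162: np.int64(71), 163: np.int64(79), 164: np.int64(112), 165: np.int64(131), 166: np.int64(88), 167: np.int64(68), 168: np.int64(69), 169: np.int64(70), 170: np.int64(69), 171: np.int64(69), 172: np.int64(72), 173: np.int64(70), 174: np.int64(70), 175: np.int64(68), 176: np.int64(69), 177: np.int64(69), 178: np.int64(70), 179: np.int64(70), 180: np.int64(70), 181: np.int64(67), 182: np.int64(70), 183: np.int64(70), 184: np.int64(69), 185: np.int64(69), 186: np.int64(70), 187: np.int64(71), 188: np.int64(69), 189: np.int64(70), 190: np.int64(71), 191: np.int64(70)}
(258, 262) {140: np.int64(24), 141: np.int64(27), 142: np.int64(27), 143: np.int64(28), 144: np.in
[... 3324 characters left out ...]
.int64(17), 162: np.int64(53), 163: np.int64(79), 164: np.int64(79), 165: np.int64(104), 166: np.int64(121), 167: np.int64(69), 168: np.int64(68), 169: np.int64(70), 170: np.int64(71), 171: np.int64(69), 172: np.int64(69), 173: np.int64(70), 174: np.int64(70), 175: np.int64(70), 176: np.int64(70), 177: np.int64(69), 178: np.int64(72), 179: np.int64(70), 180: np.int64(70), 181: np.int64(67), 182: np.int64(71), 183: np.int64(68), 184: np.int64(69), 185: np.int64(71), 186: np.int64(69), 187: np.int64(71), 188: np.int64(73), 189: np.int64(70), 190: np.int64(72), 191: np.int64(72)}
upright top 193.2 mm/px 0.95
plate front top 178.4 mm/px 1.06
hole top 167.1 mm/px 1.15
hole bottom 155.2 mm/px 1.24
```

Run:
```python
from h import *
v=np.load('w7.npy'); c=cam('wrist',{'eef_pos':v[:3],'tcp_rot':v[3:]})
o=np.array([.643,-.1337,.1125]); Rz=R.from_euler('z',.04)
pr=lambda *p: proj(c,o+Rz.apply(np.array(p)/1000.))[0].round(1)
for n,p in {'uptop':(0,0,82),'slot top':(0,18,67),'plate rear top':(0,0,66),'plate front top':(-4,0,66),'hole ft':(-4,0,53.5),'hole fb':(-4,0,42.5),'hole rb':(0,0,42.5),'plg base top':(0,0,52),'plg tip top OUT':(-6,0,52),'tip bottom OUT':(-6,0,44),'tip top flush':(0,0,52),'tip bot flush':(0,0,44),'arm top at plate':(-4,0,38)}.items(): print(n,pr(*p))
im=cv2.imread('pics/w7.png')
print(im[174:192,254:276].mean(2).astype(int))
```

```text
uptop [266.5 145.7]
slot top [240.4 160.5]
plate rear top [265.6 161.7]
plate front top [265.7 165.9]
hole ft [265.  177.2]
hole fb [264.4 186.5]
hole rb [264.3 182.4]
plg base top [264.8 174.4]
plg tip top OUT [265.  180.6]
tip bottom OUT [264.5 187.3]
tip top flush [264.8 174.4]
tip bot flush [264.4 181.2]
arm top at plate [264.2 190. ]
[[70 71 70 66 73 69 72 71 66 73 68 68 66 69 71 69 73 67 70 73 68 70]
 [71 69 71 70 73 71 67 70 72 72 65 64 71 68 74 71 75 72 70 74 74 66]
 [62 67 68 71 74 74 70 73 71 70 71 72 72 70 68 72 67 69 71 67 69 75]
 [75 71 69 59 61 66 73 69 65 73 73 67 77 72 71 68 62 69 74 73 69 72]
 [67 72 59 42 29 59 72 72 77 79 84 79 81 72 70 53 32 47 67 71 72 73]
 [72 73 61 36 30 59 73 74 78 83 86 82 79 74 69 59 40 54 71 75 69 71]
 [71 71 71 58 35 57 74 76 83 78 83 81 76 78 74 56 39 55 70 68 68 71]
 [67 69 82 86 66 61 71 74 77 74 77 79 75 70 68 66 70 65 70 69 63 72]
 [71 65 77 88 89 71 70 72 71 72 74 73 73 70 69 77 85 71 70 67 64 72]
 [67 70 77 73 76 77 68 63 69 68 72 67 62 66 66 75 78 64 68 71 70 70]
 [70 70 70 80 82 76 79 74 70 70 64 69 67 73 76 82 78 71 69 71 69 69]
 [70 67 74 81 81 82 78 78 81 75 78 75 74 80 83 78 74 73 67 70 68 73]
 [75 69 73 75 80 76 76 76 75 76 77 78 76 78 78 80 80 69 71 70 69 70]
 [69 73 70 75 71 74 74 71 75 76 75 73 72 71 72 69 71 76 72 73 72 74]
 [71 71 69 67 69 68 70 65 72 68 69 71 72 68 70 66 70 69 69 70 68 70]
 [64 67 62 61 67 65 60 68 65 64 64 62 65 67 66 68 65 63 68 67 68 68]
 [79 83 82 81 80 79 80 80 82 80 80 79 81 81 82 78 74 79 78 75 81 81]
 [81 83 82 84 84 84 87 84 84 85 80 82 85 85 84 78 86 89 86 86 88 92]]
```

The geometry fits full seating. The plate top is 16 mm below the upright top, and the plunger's lit upper side shows in front of the hole at rows 178–180, so the catch is out. Now the bottle.

Call:
step_arm([
  [[-7, 15, 6], [0, 0.117, 0]],
  [[-7, 35, 6], [0, 0.117, 0]],
  [[-7, 37, 6], [0, 0.117, 0]],
  [[-7, 37, 6], [0, 0.117, 0]],
  [[-7, 37, 6], [0, 0.117, 0]],
  [[-7, 37, 6], [0, 0.117, 0]],
  [[-7, 37, 4], [0, 0.117, 0]],
  [[-7, 35, 0], [0, 0.117, 0]],
], fingers=0.4)

```text
time: 19.02
eef_pos: [0.5232, 0.0696, 0.2376]
tcp_rot: [0.989, 0.025, 0.144, -0.022]
contact_force: [1.5, -0.5, 0.6]
opening: 0.699
finger_force: 0.0
```

Call:
step_arm([
  [[0, 15, 0], [0, 0, 0]],
  [[0, 0, 0], [0, 0, 0]],
  [[0, 0, 0], [0, 0, 0]],
  [[0, 0, 0], [0, 0, 0]],
])

```text
time: 19.35
eef_pos: [0.5222, 0.0835, 0.2339]
tcp_rot: [0.989, 0.026, 0.143, -0.025]
contact_force: [-0.1, 0.7, -0.0]
opening: 0.7
finger_force: 0.0
```

```bash
python3 s.py
python3 - <<'E'
from h import *
st=readout.get_state(); c=cam('wrist',st)
im=snap('wrist','w8.png'); np.save('w8.npy',np.r_[st['eef_pos'],st['tcp_rot']])
g=cv2.cvtColor(im,cv2.COLOR_RGB2HSV); 
b=proj(c,[[.514,.153,0],[.514,.153,.102]]); print('expected px',b.round(0))
# brown bottle: reddish-brown dark saturated
m=cv2.inRange(g,(0,60,20),(20,255,170)); m[270:]=0
n,l,s,ce=cv2.connectedComponentsWithStats(m)
for i in range(1,n):
    if s[i,4]>40: print(s[i],ce[i].round(1),im[l==i].mean(0).round())
t=cam('top'); im=cams.read_camera('top'); cv2.imwrite('pics/top8.png',im[:,:,::-1])
E
```

```text
t 19.35 p [522.2   83.47 233.85] rotvec [ 0.0494 -0.2876  0.052 ] F [-0.14  0.74 -0.03] M [-0.03  0.18  0.  ] op 0.7 ff 0.0
expected px [[208. 219.]
 [186. 228.]]
[125  64  49  85 823] [145.3 105. ] [115.  39.  37.]
[151  67  33  93 754] [170.3 115.4] [121.  40.  39.]
[176 199  35  33 351] [197.  212.8] [70. 50. 39.]
[  7 256  46  14 278] [ 31.6 263.6] [58. 20. 17.]
```

Call:
step_arm([
  [[0, 15, 0], [-0.01, 0.07, 0]],
  [[-2, 15, 0], [-0.01, 0.07, 0]],
  [[-3, 15, 0], [-0.01, 0.07, 0]],
  [[-3, 15, 0], [-0.01, 0.07, -0.01]],
  [[-2, 10, 0], [-0.01, 0.01, 0]],
  [[0, 0, 0], [0, 0, 0]],
  [[0, 0, 0], [0, 0, 0]],
  [[0, 0, 0], [0, 0, 0]],
])

```text
time: 20.12
eef_pos: [0.5119, 0.1529, 0.2333]
tcp_rot: [1.0, 0.019, -0.002, -0.004]
contact_force: [-0.3, -1.5, -0.2]
opening: 0.699
finger_force: 0.0
```

```bash
python3 s.py
python3 - <<'E'
from h import *
st=readout.get_state(); c=cam('wrist',st)
im=snap('wrist','w9.png'); np.save('w9.npy',np.r_[st['eef_pos'],st['tcp_rot']])
print('expected px',proj(c,[[.514,.153,0],[.514,.153,.06],[.514,.153,.102]]).round(0))
def blobs(im,cm):
    g=cv2.cvtColor(im,cv2.COLOR_RGB2HSV); m=cv2.inRange(g,(0,60,20),(20,255,170))
    n,l,s,ce=cv2.connectedComponentsWithStats(m)
    return [(s[i].tolist(),ce[i].round(1),im[l==i].mean(0).round()) for i in range(1,n) if s[i,4]>25]
for b in blobs(im,c): print(b)
cr=im[100:330,150:360,::-1]; cv2.imwrite('pics/w9c.png',cr)
t=cv2.imread('pics/top8.png')[:,:,::-1].copy(); print('top')
for b in blobs(t[170:220,120:180].copy(),0): print(b)
s=cams.read_camera('side'); cv2.imwrite('pics/side9.png',s[:,:,::-1])
E
```

```text
t 20.12 p [511.85 152.93 233.34] rotvec [0.0077 0.0038 0.0389] F [-0.31 -1.51 -0.15] M [-0.02 -0.05  0.01] op 0.699 ff 0.0
expected px [[260. 156.]
 [260. 167.]
 [259. 178.]]
([166, 0, 37, 81, 841], array([180. ,  37.8]), array([118.,  39.,  37.]))
([197, 0, 31, 93, 857], array([214.6,  45.7]), array([119.,  39.,  37.]))
([237, 137, 33, 37, 456], array([253.3, 150.7]), array([73., 52., 42.]))
([56, 204, 62, 36, 680], array([ 87.5, 223.2]), array([82., 33., 28.]))
([73, 241, 13, 10, 30], array([ 79.2, 245.8]), array([94., 84., 66.]))
([80, 241, 21, 20, 122], array([ 90.5, 250. ]), array([87., 77., 61.]))
([466, 255, 34, 21, 303], array([483.4, 264.5]), array([109.,  37.,  35.]))
top
```

Run:
```python
from h import *
v=np.load('w9.npy'); c=cam('wrist',{'eef_pos':v[:3],'tcp_rot':v[3:]})
print('base-edge based',onz(c,[(253.5,151)],0).round(4), 'shoulder L/R at z.06',onz(c,[(237,162),(270,162)],.06).round(4))
g=cv2.cvtColor(cv2.imread('pics/w9.png'),cv2.COLOR_BGR2GRAY)
m=(g[140:230,225:290]<45).astype(np.uint8); n,l,s,ce=cv2.connectedComponentsWithStats(m)
for i in range(1,n):
    if s[i,4]>15: 
        p=ce[i]+[225,140]; print('dark',s[i]+[225,140,0,0,0],p.round(1),onz(c,[p],.1).round(4))
t=cam('top'); im=cv2.imread('pics/top8.png'); x=im[175:215,130:175]; h=cv2.cvtColor(x,cv2.COLOR_BGR2GRAY)
m=(h<80).astype(np.uint8); n,l,s,ce=cv2.connectedComponentsWithStats(m)
for i in range(1,n):
    if s[i,4]>15: p=ce[i]+[130,175]; print('top dark',s[i]+[130,175,0,0,0],p.round(1),onz(t,[p],.06).round(4))
```

```text
base-edge based [[0.5198 0.1607 0.    ]] shoulder L/R at z.06 [[0.5184 0.1754 0.06  ]
 [0.5197 0.1431 0.06  ]]
dark [240 140  29  26 114] [257.3 145.6] [[0.5414 0.1559 0.1   ]]
dark [241 149  24  15  71] [254.1 152.9] [[0.535  0.1583 0.1   ]]
dark [245 157  15  18 227] [251.8 165.6] [[0.5239 0.1599 0.1   ]]
top dark [139 176  36  39 287] [164.8 189. ] [[0.5304 0.1066 0.06  ]]
top dark [130 211  31   4  78] [142.1 213.1] [[0.4603 0.1748 0.06  ]]
```

Run:
```python
from h import *
s=cv2.imread('pics/side9.png'); im=s[:,:,::-1].copy(); h=cv2.cvtColor(im,cv2.COLOR_RGB2HSV)[225:285,180:225]
m=cv2.inRange(h,(0,60,20),(20,255,200)); n,l,st,ce=cv2.connectedComponentsWithStats(m)
sc=cam('side')
for i in range(1,n):
    if st[i,4]>15: print(st[i]+[180,225,0,0,0],ce[i]+[180,225])
print(proj(sc,[[.514,.153,0],[.514,.153,.102],[.5195,.159,0],[.5195,.159,.06],[.5195,.159,.102]]).round(1))
```

```text
[196 248  12   8  55] [201.56363636 251.76363636]
[180 264   3  21  36] [180.44444444 275.58333333]
[[206.8 266.6]
 [205.1 234.7]
 [203.6 267. ]
 [202.6 248.6]
 [201.8 235.1]]
```

Call:
step_arm([
  [[4, 3.4, -15], [0, 0, 0]],
  [[3.6, 3.4, -30], [0, 0, 0]],
  [[0, 0, -30], [0, 0, 0]],
  [[0, 0, -20], [0, 0, 0]],
  [[0, 0, -8], [0, 0, 0]],
  [[0, 0, 0], [0, 0, 0]],
  [[0, 0, 0], [0, 0, 0]],
])

```text
time: 20.8
eef_pos: [0.52, 0.1605, 0.1313]
tcp_rot: [1.0, 0.02, -0.001, -0.004]
contact_force: [0.6, -0.9, 0.2]
opening: 0.701
finger_force: 0.0
```

```bash
python3 s.py
python3 - <<'E'
from h import *
st=readout.get_state(); c=cam('wrist',st); im=snap('wrist','w10.png')
h=cv2.cvtColor(im,cv2.COLOR_RGB2HSV); m=cv2.inRange(h,(0,60,20),(20,255,170)); n,l,s,ce=cv2.connectedComponentsWithStats(m)
for i in range(1,n):
    if s[i,4]>150: print(s[i],ce[i].round(1))
print(proj(c,[[.5195,.1597,0],[.5195,.1597,.06],[.5195,.1757,.06],[.5195,.1437,.06],[.5195,.1597,.102]]).round(1))
E
```

```text
t 20.8 p [520.   160.52 131.31] rotvec [0.0081 0.0029 0.0397] F [ 0.63 -0.9   0.2 ] M [ 0.04 -0.02  0.01] op 0.701 ff 0.0
[ 139    0   38   87 1266] [153.7  39.3]
[ 182    0   41  103 1370] [204.1  50.4]
[ 236  161   47   56 1008] [259.9 182.9]
[  0 260  21  25 164] [  9.  272.5]
[   0  264   67   72 1346] [ 28.9 295.1]
[[260.3 180.9]
 [260.  202.9]
 [236.8 201.9]
 [283.2 203.9]
 [259.6 226.5]]
```

Call:
step_arm([
  [[0, -0.5, -15], [-0.008, -0.003, 0]],
  [[0, 0, -25], [0, 0, 0]],
  [[0, 0, -25], [0, 0, 0]],
  [[0, 0, -20], [0, 0, 0]],
  [[0, 0, -10], [0, 0, 0]],
  [[0, 0, -2.5], [0, 0, 0]],
  [[0, 0, 0], [0, 0, 0]],
  [[0, 0, 0], [0, 0, 0]],
])

```text
time: 21.52
eef_pos: [0.5212, 0.1606, 0.035]
tcp_rot: [1.0, 0.02, 0.001, -0.0]
contact_force: [-0.3, -0.2, -0.1]
opening: 0.698
finger_force: 0.0
```

```bash
python3 s.py
```

```text
t 21.52 p [521.15 160.59  34.96] rotvec [ 0.0003 -0.0024  0.0404] F [-0.33 -0.15 -0.07] M [-0.02 -0.02  0.02] op 0.698 ff 0.0
```

Call:
step_arm([
  [[-1.5, -0.5, 0], [0, 0.002, 0]],
  [[0, 0, 0], [0, 0, 0]],
  [[0, 0, 0], [0, 0, 0]],
  [[0, 0, 0], [0, 0, 0]],
  [[0, 0, 0], [0, 0, 0]],
  [[0, 0, 0], [0, 0, 0]],
  [[0, 0, 0], [0, 0, 0]],
  [[0, 0, 0], [0, 0, 0]],
], fingers=-1, grip_force=30)

```text
time: 22.18
eef_pos: [0.5191, 0.1601, 0.0346]
tcp_rot: [1.0, 0.02, -0.0, -0.0]
contact_force: [-1.0, 0.5, 5.5]
opening: 0.365
finger_force: 29.9
```

```bash
python3 s.py
```

```text
t 22.18 p [519.12 160.1   34.57] rotvec [0.0003 0.0008 0.0404] F [-0.97  0.55  5.54] M [-0.03  0.19 -0.01] op 0.365 ff 29.9
```

Call:
step_arm([
  [[0, 0, 8], [0, 0, 0]],
  [[0, 0, 18], [0, 0, 0]],
  [[0, 0, 26], [0, 0, 0]],
  [[0, 0, 30], [0, 0, 0]],
  [[0, 0, 30], [0, 0, 0]],
  [[0, 0, 24], [0, 0, 0]],
  [[0, 0, 14], [0, 0, 0]],
  [[0, 0, 4], [0, 0, 0]],
])

```text
time: 22.85
eef_pos: [0.5196, 0.1601, 0.1908]
tcp_rot: [1.0, 0.02, 0.002, -0.0]
contact_force: [-0.1, -0.6, -0.2]
opening: 0.363
finger_force: 30.0
```

Call:
step_arm([
  [[0, -6, 0], [0, 0, 0]],
  [[1, -12, 0], [0, 0, 0]],
  [[2, -20, 0], [0, 0, 0]],
  [[3, -26, 0], [0, 0, 0]],
  [[3, -28, 0], [0, 0, 0]],
  [[3, -28, 0], [0, 0, 0]],
  [[3, -28, 0], [0, 0, 0]],
  [[3, -28, 0], [0, 0, 0]],
])

```text
time: 23.52
eef_pos: [0.5345, -0.0182, 0.1845]
tcp_rot: [1.0, 0.02, -0.004, -0.0]
contact_force: [0.7, -0.3, -0.7]
opening: 0.367
finger_force: 30.0
```

Call:
step_arm([
  [[3, -28, 0], [0, 0, 0]],
  [[3, -28, 0], [0, 0, 0]],
  [[2, -26, 0], [0, 0, 0]],
  [[1, -20, 0], [0, 0, 0]],
  [[0, -12, 0], [0, 0, 0]],
  [[0, -6, 0], [0, 0, 0]],
  [[0, 0, 0], [0, 0, 0]],
  [[0, 0, 0], [0, 0, 0]],
])

```text
time: 24.18
eef_pos: [0.5445, -0.1357, 0.1862]
tcp_rot: [1.0, 0.02, -0.002, -0.001]
contact_force: [-0.5, 0.6, -1.0]
opening: 0.368
finger_force: 30.0
```

```bash
python3 s.py
python3 - <<'E'
from h import *
st=readout.get_state(); c=cam('wrist',st); im=snap('wrist','w11.png')
print(proj(c,[[.5455,-.1363,.129],[.643,-.132,.181]]).round(1))
t=cams.read_camera('top'); cv2.imwrite('pics/top11.png',t[:,:,::-1])
h=cv2.cvtColor(im,cv2.COLOR_RGB2HSV); m=cv2.inRange(h,(0,60,20),(20,255,170)); n,l,s,ce=cv2.connectedComponentsWithStats(m)
for i in range(1,n):
    if s[i,4]>150: print(s[i],ce[i].round(1))
print('bottle in hand proj',proj(c,st['eef_pos']+np.array([[0,0,-.035],[0,.016,.025],[0,-.016,.025],[0,0,.067]])).round(1))
E
```

```text
t 24.18 p [ 544.49 -135.66  186.19] rotvec [0.0012 0.0045 0.0401] F [-0.54  0.64 -0.97] M [-0.    0.02 -0.03] op 0.368 ff 30.0
[[259.1 207.5]
 [258.5  23.5]]
[ 218  193   81   97 3448] [259.5 236.7]
bottle in hand proj [[257.9 221.7]
 [217.7 275.8]
 [296.7 278.7]
 [256.3 357.7]]
```

Run:
```python
from h import *
g=cv2.cvtColor(cv2.imread('pics/w11.png'),cv2.COLOR_BGR2GRAY)
for r in (195,200,205,210): print(r,'L',g[r,205:240].tolist(),'R',g[r,280:315].tolist())
print('col 225..', [g[160:200,c].tolist() for c in (236,282)])
```

```text
195 L [126, 127, 127, 124, 128, 127, 127, 130, 126, 128, 131, 128, 130, 131, 131, 129, 130, 132, 112, 136, 151, 144, 138, 98, 79, 53, 18, 29, 35, 37, 33, 33, 37, 40, 34] R [17, 29, 36, 38, 32, 40, 32, 33, 31, 17, 100, 136, 125, 134, 145, 150, 134, 89, 77, 73, 120, 133, 132, 129, 129, 127, 131, 132, 129, 128, 127, 131, 131, 131, 131]
200 L [130, 125, 129, 128, 128, 129, 129, 127, 133, 128, 128, 130, 126, 128, 127, 128, 112, 133, 145, 150, 147, 101, 81, 87, 50, 32, 33, 38, 37, 36, 29, 37, 29, 42, 61] R [22, 18, 14, 21, 22, 40, 31, 38, 36, 28, 15, 85, 145, 96, 116, 148, 151, 152, 120, 83, 76, 78, 80, 78, 75, 116, 133, 127, 127, 131, 133, 128, 130, 128, 131]
205 L [128, 127, 131, 128, 128, 126, 127, 131, 130, 128, 128, 130, 129, 129, 128, 122, 139, 143, 146, 148, 91, 53, 81, 74, 45, 25, 31, 29, 40, 72, 98, 116, 114, 110, 109] R [82, 71, 50, 23, 20, 21, 21, 19, 18, 31, 30, 49, 138, 105, 54, 114, 147, 146, 145, 110, 81, 78, 82, 77, 80, 81, 80, 77, 84, 80, 81, 84, 83, 80, 79]
210 L [130, 130, 128, 127, 132, 130, 131, 132, 131, 129, 130, 131, 130, 128, 130, 132, 130, 139, 145, 153, 99, 60, 77, 96, 64, 41, 90, 110, 111, 103, 95, 96, 91, 88, 96] R [78, 84, 88, 75, 74, 58, 29, 24, 21, 24, 26, 77, 138, 101, 56, 127, 151, 149, 148, 104, 75, 83, 81, 79, 78, 79, 82, 79, 81, 80, 81, 82, 80, 78, 81]
col 225.. [[130, 131, 131, 129, 131, 131, 131, 131, 133, 130, 131, 134, 129, 135, 130, 106, 76, 76, 90, 132, 166, 158, 148, 141, 96, 32, 17, 23, 22, 38, 36, 28, 34, 38, 39, 33, 33, 40, 40, 35], [78, 79, 82, 80, 83, 82, 81, 84, 81, 84, 80, 82, 83, 85, 76, 76, 71, 84, 127, 159, 149, 147, 133, 42, 26, 26, 28, 37, 37, 31, 40, 34, 36, 28, 37, 36, 34, 34, 27, 24]]
```

Call:
step_arm([
  [[2, -0.7, -6], [0, -0.004, 0]],
  [[0, 0, -8], [0, 0, 0]],
  [[0, 0, -7], [0, 0, 0]],
  [[0, 0, -4], [0, 0, 0]],
  [[0, 0, -2], [0, 0, 0]],
  [[0, 0, 0], [0, 0, 0]],
])

```text
time: 24.78
eef_pos: [0.5468, -0.1364, 0.159]
tcp_rot: [1.0, 0.02, -0.0, -0.0]
contact_force: [-1.0, 0.0, -0.8]
opening: 0.363
finger_force: 30.0
```

Call:
step_arm([
  [[0, 0, -1], [0, 0, 0]],
  [[0, 0, -1], [0, 0, 0]],
  [[0, 0, 0], [0, 0, 0]],
])

```text
time: 25.03
eef_pos: [0.5469, -0.1369, 0.1581]
tcp_rot: [1.0, 0.02, 0.0, 0.0]
contact_force: [-1.6, 0.2, 0.7]
opening: 0.365
finger_force: 30.0
```

Call:
step_arm([
  [[0, 0, -1], [0, 0, 0]],
  [[0, 0, -1], [0, 0, 0]],
  [[0, 0, 0], [0, 0, 0]],
])

```text
time: 25.28
eef_pos: [0.5469, -0.1369, 0.156]
tcp_rot: [1.0, 0.02, 0.0, 0.0]
contact_force: [-2.0, 0.1, -0.8]
opening: 0.369
finger_force: 30.0
```

```bash
python3 s.py
```

```text
t 25.28 p [ 546.92 -136.85  155.95] rotvec [-0.0001 -0.0007  0.0403] F [-2.    0.07 -0.81] M [-0.02  0.34 -0.05] op 0.369 ff 30.0
```

Call:
step_arm([
  [[-2, 0, 0], [0, 0, 0]],
  [[0, 0, 0], [0, 0, 0]],
  [[0, 0, 0], [0, 0, 0]],
])

```text
time: 25.53
eef_pos: [0.5455, -0.1368, 0.1563]
tcp_rot: [1.0, 0.02, 0.001, 0.0]
contact_force: [0.3, 0.3, -0.9]
opening: 0.368
finger_force: 30.0
```

```bash
python3 s.py
```

```text
t 25.53 p [ 545.47 -136.84  156.3 ] rotvec [-0.0003 -0.0024  0.0402] F [ 0.35  0.25 -0.92] M [-0.05 -0.05 -0.06] op 0.368 ff 30.0
```

Call:
step_arm([
  [[-3, 0, 0], [0, 0, 0]],
  [[0, 0, 0], [0, 0, 0]],
  [[0, 0, 0], [0, 0, 0]],
])

```text
time: 25.78
eef_pos: [0.5421, -0.1368, 0.1561]
tcp_rot: [1.0, 0.02, 0.001, 0.0]
contact_force: [0.1, 0.6, -0.1]
opening: 0.365
finger_force: 30.0
```

```bash
python3 s.py
```

```text
t 25.78 p [ 542.05 -136.79  156.13] rotvec [-0.0001 -0.0014  0.0402] F [ 0.07  0.56 -0.15] M [-0.01 -0.07  0.05] op 0.365 ff 30.0
```

Free at x = 0.542. I lower the bottle to the cup floor.

Call:
step_arm([
  [[0, 0, -1], [0, 0, 0]],
  [[0, 0, -1], [0, 0, 0]],
  [[0, 0, 0], [0, 0, 0]],
])

```text
time: 26.03
eef_pos: [0.542, -0.1367, 0.1538]
tcp_rot: [1.0, 0.02, 0.0, -0.0]
contact_force: [-0.1, 0.1, -0.7]
opening: 0.366
finger_force: 30.0
```

Call:
step_arm([
  [[0, 0, -1], [0, 0, 0]],
  [[0, 0, 0], [0, 0, 0]],
])

```text
time: 26.2
eef_pos: [0.542, -0.1368, 0.1529]
tcp_rot: [1.0, 0.02, 0.0, -0.0]
contact_force: [0.2, 0.1, -0.8]
opening: 0.363
finger_force: 30.0
```

```bash
python3 s.py
```

```text
t 26.2 p [ 542.01 -136.77  152.86] rotvec [ 0.0001 -0.0008  0.0403] F [ 0.22  0.08 -0.82] M [ 0.01 -0.02 -0.05] op 0.363 ff 30.0
```

Call:
step_arm([
  [[0, 0, -1], [0, 0, 0]],
  [[0, 0, 0], [0, 0, 0]],
])

```text
time: 26.37
eef_pos: [0.5421, -0.1368, 0.152]
tcp_rot: [1.0, 0.02, 0.001, 0.0]
contact_force: [0.2, 0.8, -0.2]
opening: 0.361
finger_force: 30.0
```

Call:
step_arm([
  [[0, 0, -1], [0, 0, 0]],
  [[0, 0, 0], [0, 0, 0]],
])

```text
time: 26.53
eef_pos: [0.5423, -0.1369, 0.1517]
tcp_rot: [1.0, 0.02, 0.001, 0.0]
contact_force: [-1.2, 0.8, 1.3]
opening: 0.363
finger_force: 30.2
```

```bash
python3 s.py
```

```text
t 26.53 p [ 542.29 -136.88  151.67] rotvec [-0.0002 -0.0014  0.0403] F [-1.23  0.84  1.3 ] M [ 0.1   0.12 -0.01] op 0.363 ff 30.2
```

Call:
step_arm([
  [[0, 0, 0.3], [0, 0, 0]],
  [[0, 0, 0], [0, 0, 0]],
  [[0, 0, 0], [0, 0, 0]],
  [[0, 0, 0], [0, 0, 0]],
  [[0, 0, 0], [0, 0, 0]],
], fingers=0.2)

```text
time: 26.95
eef_pos: [0.542, -0.1368, 0.1512]
tcp_rot: [1.0, 0.02, 0.0, -0.0]
contact_force: [-0.1, -0.9, -0.7]
opening: 0.598
finger_force: 0.0
```

Call:
step_arm([
  [[0, 0, 4], [0, 0, 0]],
  [[0, 0, 10], [0, 0, 0]],
  [[0, 0, 20], [0, 0, 0]],
  [[0, 0, 25], [0, 0, 0]],
  [[0, 0, 25], [0, 0, 0]],
  [[0, 0, 15], [0, 0, 0]],
  [[0, 0, 0], [0, 0, 0]],
  [[0, 0, 0], [0, 0, 0]],
])

```text
time: 27.62
eef_pos: [0.5427, -0.137, 0.252]
tcp_rot: [1.0, 0.02, 0.002, 0.001]
contact_force: [-0.2, 0.3, 0.3]
opening: 0.599
finger_force: 0.0
```

```bash
python3 s.py
python3 - <<'E'
from h import *
st=readout.get_state(); c=cam('wrist',st); im=snap('wrist','w12.png')
h=cv2.cvtColor(im,cv2.COLOR_RGB2HSV); m=cv2.inRange(h,(0,60,20),(20,255,170)); n,l,s,ce=cv2.connectedComponentsWithStats(m)
for i in range(1,n):
    if s[i,4]>150: print(s[i],ce[i].round(1))
b=np.array([.5421,-.1368,.117])
print('upright pred base/sh L R/top',proj(c,b+np.array([[0,0,0],[0,.016,.06],[0,-.016,.06],[0,0,.06],[0,0,.102]])).round(1))
g=cv2.cvtColor(im,cv2.COLOR_RGB2GRAY); mm=((g<45)&(h[:,:,1]<90)).astype(np.uint8)[120:330,200:320]
n,l,s,ce=cv2.connectedComponentsWithStats(mm)
for i in range(1,n):
    if s[i,4]>60: print('dark',s[i]+[200,120,0,0,0],(ce[i]+[200,120]).round(1))
snap('side','side12.png'); snap('top','top12.png')
E
```

```text
t 27.62 p [ 542.65 -137.05  252.03] rotvec [-0.0015 -0.004   0.0404] F [-0.23  0.32  0.27] M [-0.02  0.04  0.  ] op 0.599 ff 0.0
[ 235  163   46   54 1000] [258.6 183.6]
[233 262  27  20 214] [245.2 272.1]
upright pred base/sh L R/top [[257.6 180.8]
 [234.6 201. ]
 [280.3 202.8]
 [257.5 201.9]
 [257.3 224.4]]
dark [269 120  13  10 108] [275.3 124.4]
dark [234 158  14  28 118] [239.2 170. ]
dark [268 159  14  30 129] [276.3 171.4]
dark [241 187  35  20 148] [258.9 193.3]
dark [248 201  21  29 358] [257.4 215.1]
dark [200 235   5  44 117] [201.6 258.3]
dark [314 234   6  43 176] [316.8 256.7]
```

The bottle's shoulder edges (columns 235–281) and cap (257,215) match an upright bottle standing in the cup, and the gripper is clear of it. Handing in.

```bash
python3 -c "
from plant import sign_off
print(sign_off())"
```

```text
the job is handed in; nothing more can be done
None
```

I hung the bracket in the top two slot rows and pushed it down to its stop. In the last close-up it looked fully seated with the catch through the hole, though I judged the catch from that one picture. The flux bottle stands upright in the cup, released. I handed the job in at about 28 s, with no push above about 18 N and no tool touched.

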